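# Static balance check of centrifuge rotors on knife edges

## Task

Check the balance of the three blue centrifuge rotors: lift them out of their cradles and set all three, side by side and apart from each other and from the end stops, with their arbors across the two knife edges and the white index lines straight up, and let go. Once all three have stood on the edges together, take the one that turned by itself (its mass is off centre) and put it in the red reject tray; leave the two balanced ones resting on the knife edges with their index lines still up, and do not disturb the bottle, beaker or flask standing about.

Things in the scene. Friction and masses are not known exactly. Their poses are not given: they have to be found in the camera images.
- rotor_1_center (a point): centre (on the arbor's axis) of a dark-blue rotor, 0.2 kg: disc 60 mm across, 18 mm thick, fixed on a steel arbor 8 mm thick, 110 mm long, with a 15 mm collar, 5 mm long, on each face. x along the arbor, z towards the white index line on the rim (also on both faces). Starts in cradle 1, arbor level, line leaning 0.5 rad from up to one side. Grip: across the 18 mm near the rim, fingertips short of the collars
- rotor_2_center (a point): the same, for the rotor in cradle 2 (all look alike). In two of the three the mass is centred. The third, drawn at random each run, is about 30 g too heavy at 18 mm from its axis, a quarter turn from its index line: let go on the knife edges line up, it turns by itself until the line is about level with the axis, swinging a few seconds and rolling up to 15 mm along the edges
- rotor_3_center (a point): the same, for the rotor in cradle 3. A balanced rotor let go on the knife edges stays as set: rolling friction is small but stops slow drift. The cradles hold any rotor still by friction, some with the line leaning away from the robot, some towards it, so the rotor must be turned about its arbor on the way (gripped or set down with the tool tilted)
- ways: fixed balancing stand, grey bed 126 x 300 mm; origin under its middle, z up. Two level steel knife edges run along y at x = -45 and +45 mm, ridges at z = 66 mm, y = -136 to 136 mm; a rotor on them has its centre at z = 70 mm. Rails under them 8 mm thick, posts 12 mm; 40 mm deep between them. Brass end-stop pins at y = -141 and 141 mm, to z = 80 mm; a centre with |y| < 115 mm is clear of them
- reject_tray_in (a point): middle of the inner floor (4 mm above the worktop) of the fixed red open reject tray, 150 x 150 mm outside, walls 4 mm thick and 34 mm high; x and y along its sides; place and yaw vary
- cradle_1: fixed white cradle, 40 x 74 mm, 28 mm high, in which rotor 1 starts: two grey pads in a V carry the rim between two low cheeks 23 mm apart. Origin at the middle of its underside; x along the arbor. Lift the rotor straight up out of it
- cradle_2: fixed white cradle, 40 x 74 mm, 28 mm high, in which rotor 2 starts: two grey pads in a V carry the rim between two low cheeks 23 mm apart. Origin at the middle of its underside; x along the arbor. Lift the rotor straight up out of it
- cradle_3: fixed white cradle, 40 x 74 mm, 28 mm high, in which rotor 3 starts: two grey pads in a V carry the rim between two low cheeks 23 mm apart. Origin at the middle of its underside; x along the arbor. Lift the rotor straight up out of it
- amber_bottle: bystander: brown bottle with black cap, 53 mm wide, 116 mm high, loose; origin under its centre
- beaker: bystander: glass beaker, 62 mm wide, 80 mm high, loose; origin under its centre
- flask: bystander: conical glass flask, 67 mm wide, 114 mm high, loose; origin under its centre
Not all that is in view belongs to the job. What is shaped like the part that bears rotor_3_center but turquoise is not meant.

How it is judged:
On the way:
1. all three rotors lie on the knife edges together, let go and clear of the end stops (z of rotor_1_center in the frame of ways between 0.064 and 0.076 m and y of rotor_1_center in the frame of ways between -0.115 and 0.115 m and x of rotor_1_center in the frame of ways between -0.02 and 0.02 m and contact force between the fingers and rotor_1 below 0.1 N and z of rotor_2_center in the frame of ways between 0.064 and 0.076 m and y of rotor_2_center in the frame of ways between -0.115 and 0.115 m and x of rotor_2_center in the frame of ways between -0.02 and 0.02 m and contact force between the fingers and rotor_2 below 0.1 N and z of rotor_3_center in the frame of ways between 0.064 and 0.076 m and y of rotor_3_center in the frame of ways between -0.115 and 0.115 m and x of rotor_3_center in the frame of ways between -0.02 and 0.02 m and contact force between the fingers and rotor_3 below 0.1 N), for 0.3 s.
At the end, for the whole second after the job is handed in: the rotor that turned is in the tray (centre within 68 mm of its middle in x and y, under 60 mm above its floor); the others lie on both edges, centres at z 64-76 mm, |x| < 20, |y| < 115 mm in the stand's frame, over 63 mm apart, index lines within 0.3 rad of up; all let go and at rest ((((x of rotor_1_center in the frame of reject_tray_in between -0.068 and 0.068 m and y of rotor_1_center in the frame of reject_tray_in between -0.068 and 0.068 m and z of rotor_1_center in the frame of reject_tray_in below 0.06 m and linear speed of rotor_1 below 0.02 m/s and angular speed of rotor_1 below 0.3 rad/s and contact force between the fingers and rotor_1 below 0.1 N) and (z of rotor_2_center in the frame of ways between 0.064 and 0.076 m and y of rotor_2_center in the frame of ways between -0.115 and 0.115 m and x of rotor_2_center in the frame of ways between -0.02 and 0.02 m and angle between rotor_2_center's own z axis and vertical below 0.3 rad and linear speed of rotor_2 below 0.02 m/s and angular speed of rotor_2 below 0.3 rad/s and contact force between the fingers and rotor_2 below 0.1 N) and (z of rotor_3_center in the frame of ways between 0.064 and 0.076 m and y of rotor_3_center in the frame of ways between -0.115 and 0.115 m and x of rotor_3_center in the frame of ways between -0.02 and 0.02 m and angle between rotor_3_center's own z axis and vertical below 0.3 rad and linear speed of rotor_3 below 0.02 m/s and angular speed of rotor_3 below 0.3 rad/s and contact force between the fingers and rotor_3 below 0.1 N) and distance between rotor_2_center and rotor_3_center above 0.063 m) or ((x of rotor_2_center in the frame of reject_tray_in between -0.068 and 0.068 m and y of rotor_2_center in the frame of reject_tray_in between -0.068 and 0.068 m and z of rotor_2_center in the frame of reject_tray_in below 0.06 m and linear speed of rotor_2 below 0.02 m/s and angular speed of rotor_2 below 0.3 rad/s and contact force between the fingers and rotor_2 below 0.1 N) and (z of rotor_1_center in the frame of ways between 0.064 and 0.076 m and y of rotor_1_center in the frame of ways between -0.115 and 0.115 m and x of rotor_1_center in the frame of ways between -0.02 and 0.02 m and angle between rotor_1_center's own z axis and vertical below 0.3 rad and linear speed of rotor_1 below 0.02 m/s and angular speed of rotor_1 below 0.3 rad/s and contact force between the fingers and rotor_1 below 0.1 N) and (z of rotor_3_center in the frame of ways between 0.064 and 0.076 m and y of rotor_3_center in the frame of ways between -0.115 and 0.115 m and x of rotor_3_center in the frame of ways between -0.02 and 0.02 m and angle between rotor_3_center's own z axis and vertical below 0.3 rad and linear speed of rotor_3 below 0.02 m/s and angular speed of rotor_3 below 0.3 rad/s and contact force between the fingers and rotor_3 below 0.1 N) and distance between rotor_1_center and rotor_3_center above 0.063 m) or ((x of rotor_3_center in the frame of reject_tray_in between -0.068 and 0.068 m and y of rotor_3_center in the frame of reject_tray_in between -0.068 and 0.068 m and z of rotor_3_center in the frame of reject_tray_in below 0.06 m and linear speed of rotor_3 below 0.02 m/s and angular speed of rotor_3 below 0.3 rad/s and contact force between the fingers and rotor_3 below 0.1 N) and (z of rotor_1_center in the frame of ways between 0.064 and 0.076 m and y of rotor_1_center in the frame of ways between -0.115 and 0.115 m and x of rotor_1_center in the frame of ways between -0.02 and 0.02 m and angle between rotor_1_center's own z axis and vertical below 0.3 rad and linear speed of rotor_1 below 0.02 m/s and angular speed of rotor_1 below 0.3 rad/s and contact force between the fingers and rotor_1 below 0.1 N) and (z of rotor_2_center in the frame of ways between 0.064 and 0.076 m and y of rotor_2_center in the frame of ways between -0.115 and 0.115 m and x of rotor_2_center in the frame of ways between -0.02 and 0.02 m and angle between rotor_2_center's own z axis and vertical below 0.3 rad and linear speed of rotor_2 below 0.02 m/s and angular speed of rotor_2 below 0.3 rad/s and contact force between the fingers and rotor_2 below 0.1 N) and distance between rotor_1_center and rotor_2_center above 0.063 m))); the robot touches nothing.
It fails at once if the amber bottle is pushed more than 20 mm or tipped (distance of amber_bottle from where it was at the start of the episode above 0.02 m or angle between amber_bottle's own z axis and vertical above 0.35 rad).
It fails at once if the beaker is pushed more than 20 mm or tipped (distance of beaker from where it was at the start of the episode above 0.02 m or angle between beaker's own z axis and vertical above 0.35 rad).
It fails at once if the flask is pushed more than 20 mm or tipped (distance of flask from where it was at the start of the episode above 0.02 m or angle between flask's own z axis and vertical above 0.35 rad).
It also fails if it takes over 64 s, if anything falls off the work surface, if the arm or the gripper's body presses on something with over 40 N, if the wrist force passes 120 N, or if a joint passes its speed limit or range.

## Robot

A 7-joint arm with a two-finger parallel gripper is mounted at the origin on a cart in front of the work surface, level with it; the furniture and walls round the work are solid. World frame = base frame: x ahead of the robot, y to its left, z up, the work surface at z = 0. Lengths are in m, angles in rad, forces in N, time in s.
With the tool pointing down it reaches from about 0.425 to 0.925 m from the base axis. Payload 6.8 kg.
Tool frame: the origin (TCP) lies on the centre line of the jaws, within the pads' length; the fingertips stand 25 mm ahead of it and the grasp point (between the pads) lies 6 mm ahead of it; z points along the fingers, y is the direction in which the jaws open and shut (so a half turn about z gives the same grasp; the last joint's range is limited). The gripper opens to 85 mm and grips with 20 to 120 N. Pads are 22 mm wide; open, the fingers measure 114 mm over their backs; the gripper's body (76 mm by 85 mm) begins 54 mm behind the grasp point. The pads swing forward as they close: fully open they stand 13 mm farther back than shut.
Start: joints at [1.079, 0.477, 0.022, 1.555, -0.011, 1.109, -0.083], TCP at [0.253, -0.626, 0.256] pointing down, gripper open.
Joint ranges: [-2.96, 2.96], [-0.34, 2.1], [-1.41, 1.46], [0.24, 2.44], [-1.37, 4.51], [0.17, 1.92], [-2.96, 2.96]. Speed limits (rad/s): [2.39, 2.39, 3.14, 3.14, 3.14, 3.14, 3.14].

## Interface

Orientations are given as a unit quaternion [w, x, y, z].
In Python, from station import status, cams, order, models gives the robot as it stands.
- The arm moves only by the tool move_arm, never from a script. Its argument "steps" is one flat list of numbers, 7 for each row, row after row: the gripper's target within -1 to 1 (fully open at 1, half-way at 0, shut at -1), then the shift along the world's x, y, z in cm, then the turn, a rotation vector about the world's x, y, z in degrees. A call has 1 to 8 rows; each row shifts and turns the commanded pose from where the row before left it; what a row does not reach is not made up. A row lasts 1/10 s, in which the tool goes at most 50 mm and 8.59 degrees, less where a joint would pass 70% of its speed; a pose out of reach is approached as far as the arm can. A call with a gripper value outside its range is refused whole. The fingers move at their own pace and stop on an object; "newtons" is the grip in N (left out, the last holds). Time passes only in rows, so rows that do not move let the fingers close. It gives the time, the measured TCP pose, the force and the opening at its end, in the units of the state.
- status.get_obs(): the state, without advancing time (a new reading comes with each control period).
- cams.read_camera(name): name is "scene" or "top" or "wrist"; returns a dict with "pixels" (420x560x3 uint8, red, green, blue), "mtx" (3x3 intrinsics, pixels), "T" (4x4, takes a point from camera to world coordinates); the wrist camera has in their place "T_tool_cam" (4x4, takes a point from camera to tool coordinates, whose origin is the TCP and whose axes are the flange's). Camera axes: x right, y down, z forward; pixel columns grow to the right and rows downward; lengths in m; the calibration is good to about 2 mm. A picture is of the moment at which its call begins: read the wrist's pose just before it. There is no depth.
- order.hand_in(): hands the job in, once; it reports no verdict.
Trained networks look in the newest picture that a camera, given by its name, has taken for a name from the list of things; names that differ only in an ending like _2 or _b are one class to them, and where a whole thing is asked for, a point or a joint stands for the part that bears it (a point fixed in the world has none). Each returns a list of dicts, best first, with "score" (0 to 1); they miss things now and then, are a little off and sometimes report something else, mostly with a low value. They report only what shows in the picture. A call takes as long as a camera call. They do not tell look-alikes from the thing itself.
- models.silhouettes(camera, query): "region" (420x560 bool, what is visible of it) and "box" ([centre column, centre row, width, height] in pixels, round what is visible of it).
- models.place_of(camera, query): "position" ([row, column] in pixels: a listed point, or the origin of a listed thing).
The state is a dict: "t": time; "q": joint angles; "joint_vel": joint speeds; "joint_torque": joint torques, N m; "eef_pos": TCP position; "tool_rot": TCP orientation; "contact_force": force on the tool from outside, world axes, zero at the start; "torque": the same for the moment, N m; "gripper_width": opening from 0.0 (shut) to 1.0 (fully open).
Only numpy, scipy, OpenCV 4.12 (cv2) and the standard library are available. Lean on these libraries where they do the work, as an engineer would, in place of code of your own. Each camera call takes 0.05 s, during which the arm holds its last target.

## Working session

There is one attempt and no reset: what is moved stays moved. The work goes in short steps, Python scripts to look and compute and a tool call to move; the robot and the scene stay as the last step left them, time stands still between calls to the robot, and variables do not carry over. Pictures are saved under pics/ and viewed, and the job is handed in when it is done.

Besides the shell and the picture viewer there is one more tool, called as name(argument=value, ...), one argument or row to a line, values as JSON. move_arm: Moves the arm, as the interface text tells. Its arguments: {"type":"object","properties":{"steps":{"type":"array"},"newtons":{"type":"number"}},"required":["steps"]}

```bash
ls; mkdir -p pics
python3 - <<'E'
from station import status,cams,models
import cv2,numpy as np
print(status.get_obs())
for n in ["scene","top"]:
    c=cams.read_camera(n); cv2.imwrite(f"pics/{n}0.png",c["pixels"][:,:,::-1]); print(n,c["mtx"],c["T"])
    np.savez(f"{n}0.npz",mtx=c["mtx"],T=c["T"],px=c["pixels"])
    for q in ["rotor_1_center","ways","reject_tray_in","cradle_1","amber_bottle","beaker","flask"]:
        print(q,[(np.round(d["position"],1).tolist(),round(d["score"],2)) for d in models.place_of(n,q)])
E
```

```text
pics
{'t': 0.0, 'q': array([ 1.07887514,  0.47780147,  0.022341  ,  1.55642839, -0.01149069,
        1.10931978, -0.08305334]), 'joint_vel': array([-0.00199593,  0.00110243,  0.00182056,  0.00230813,  0.00055126,
       -0.00101254,  0.00144755]), 'joint_torque': array([-9.73539718e-04, -5.96460772e+01,  1.60763741e+00, -2.81199574e+01,
        1.24432016e-02,  9.40080383e-03,  2.78248336e-05]), 'eef_pos': array([ 0.25254888, -0.62539079,  0.25533453]), 'tool_rot': array([-8.80949484e-04,  9.81634379e-01,  1.90769783e-01, -2.44945839e-04]), 'contact_force': array([-0.34926096,  0.63075265, -0.31889448]), 'torque': array([-0.03042526,  0.00440166, -0.01368633]), 'gripper_width': 1.001779668378605}
scene [[417.64958054   0.         276.60037653]
 [  0.         417.64958054 219.4786586 ]
 [  0.           0.           1.        ]] [[-0.69798355 -0.29501033  0.65252422 -0.10931598]
 [-0.71605688  0.27603057 -0.64114715  0.73300141]
 [ 0.0090284  -0.91475463 -0.40390898  0.50599181]
 [ 0.          0.          0.          1.        ]]
rotor_1_center [([216.0, 286.3], 0.73), ([226.3, 238.9],
[... 258 characters left out ...]
[([275.9, 176.4], 0.56)]
top [[381.31072321   0.         286.24792224]
 [  0.         381.31072321 210.19760065]
 [  0.           0.           1.        ]] [[-0.00290407 -0.9839577   0.17837828  0.37344589]
 [-0.99999298  0.00327955  0.00181012  0.0326248 ]
 [-0.00236608 -0.17837177 -0.98396032  1.27696802]
 [ 0.          0.          0.          1.        ]]
rotor_1_center [([184.5, 264.1], 0.74), ([160.1, 292.9], 0.37)]
ways [([249.7, 296.5], 0.56)]
reject_tray_in [([240.8, 395.1], 0.67)]
cradle_1 [([258.6, 202.4], 0.5), ([205.0, 314.2], 0.49), ([190.6, 260.8], 0.45)]
amber_bottle [([202.4, 363.8], 0.82), ([200.5, 311.0], 0.72)]
beaker [([160.6, 293.9], 0.71)]
flask [([204.2, 199.9], 0.78)]
```

View pics/scene0.png

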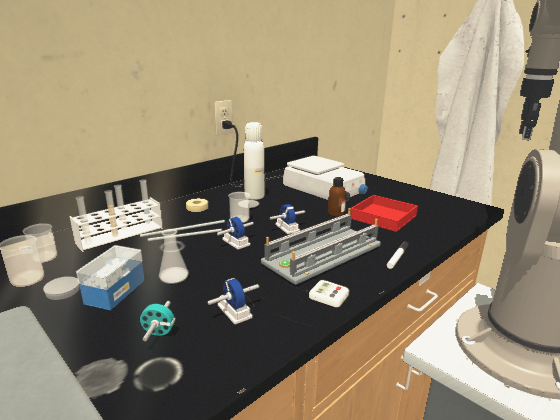

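View pics/top0.png

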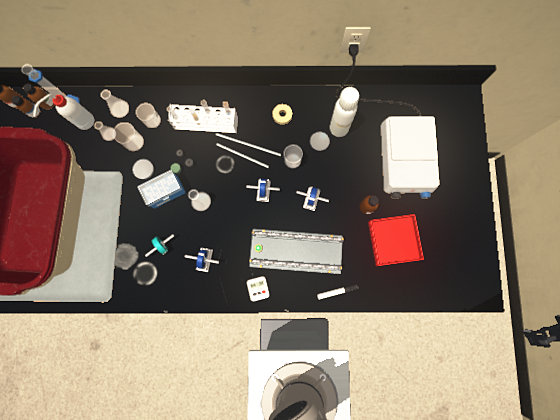

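Run:
```python
import cv2
a=cv2.imread("pics/scene0.png")[150:360,180:440]; cv2.imwrite("pics/scene0c.png",cv2.resize(a,None,fx=2.85,fy=2.85,interpolation=cv2.INTER_CUBIC))
a=cv2.imread("pics/top0.png")[130:310,160:430]; cv2.imwrite("pics/top0c.png",cv2.resize(a,None,fx=2.9,fy=2.9,interpolation=cv2.INTER_CUBIC))
```

```text
(no output)
```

View pics/scene0c.png

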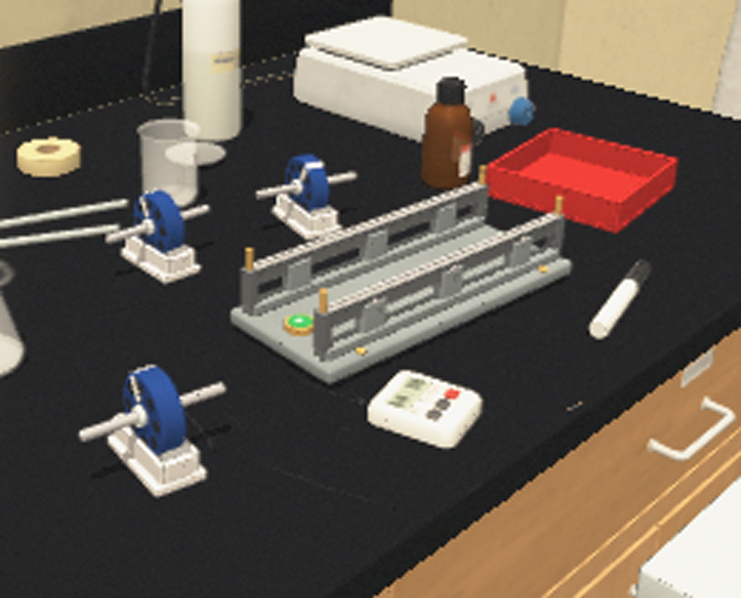

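View pics/top0c.png

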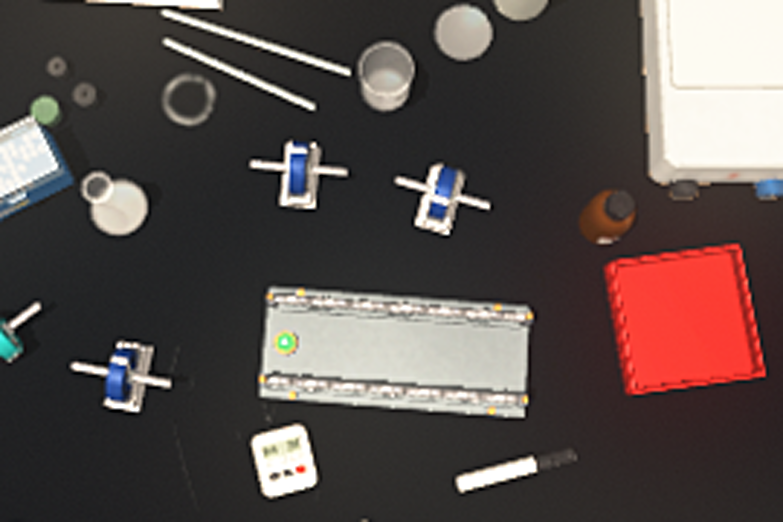

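The scene view shows three blue rotors, at about (286,216), (237,230) and (233,297). The turquoise look-alike is at (157,319) and isn't meant. The stand is at (322,255), the tray at (384,212), the bottle at (338,198), the beaker at (239,207) and the flask at (173,258). Next I'll triangulate.

```bash
cat > h.py <<'E'
import numpy as np, cv2
from scipy.spatial.transform import Rotation as R
def ray(K,T,row,col):
    d=T[:3,:3]@np.linalg.inv(K)@np.array([col,row,1.]); return T[:3,3],d
def plane(K,T,row,col,z):
    o,d=ray(K,T,row,col); return o+d*(z-o[2])/d[2]
def tri(rs):
    A=0;b=0
    for o,d in rs:
        d=d/np.linalg.norm(d);P=np.eye(3)-np.outer(d,d);A=A+P;b=b+P@o
    p=np.linalg.solve(A,b)
    return p,[np.linalg.norm(np.cross(p-o,d/np.linalg.norm(d))) for o,d in rs]
def proj(K,T,p):
    c=T[:3,:3].T@(np.asarray(p)-T[:3,3]); u=K@c; return np.round([u[1]/u[2],u[0]/u[2]],1)
def load(n):
    f=np.load(n);return f["mtx"],f["T"],f["px"]
def Rq(q): return R.from_quat([q[1],q[2],q[3],q[0]])
E
python3 - <<'E'
from h import *
Ks,Ts,ps=load("scene0.npz");Kt,Tt,pt=load("top0.npz")
np.set_printoptions(precision=4,suppress=True)
# top crop coords -> full: /2.9+ (160,130); arbor ends and disc
def top(u,v,z):return plane(Kt,Tt,v/2.9+130,u/2.9+160,z)
z=.045
for n,a,b in [("A",(251,163),(347,172)),("B",(397,181),(490,206)),("C",(72,366),(170,384))]:
    for z in (.04,.05):
        p,q=top(*a,z),top(*b,z); d=p-q; print(n,z,(p+q)/2,np.linalg.norm(d),"ang",np.degrees(np.arctan2(d[1],d[0])), "scene",proj(Ks,Ts,(p+q)/2))
for n,l in [("stopsA",[(271,291),(530,315),(524,399),(263,379)])]:
    P=np.array([top(*x,.08) for x in l]);print(n,P,P.mean(0)); 
P=np.array([top(*x,.034) for x in [(607,262),(738,245),(766,376),(632,394)]]);print("tray",P,P.mean(0))
print("bottle",plane(Kt,Tt,202.4,363.8,0),"beaker",plane(Kt,Tt,160.6,293.9,0),"flask",plane(Kt,Tt,204.2,199.9,0))
E
```

```text
A 0.04 [0.674  0.1119 0.04  ] 0.11097853534531339 ang 84.30659932161164 scene [228.5 236.2]
A 0.05 [0.6715 0.1112 0.05  ] 0.11008135341689354 ang 84.30659932161167 scene [225.3 236.9]
B 0.04 [ 0.6429 -0.0536  0.04  ] 0.10998527609116647 ang 74.37916793011189 scene [215.  288.6]
B 0.05 [ 0.6407 -0.0529  0.05  ] 0.10909612395202331 ang 74.37916793011182 scene [212.  289.1]
C 0.04 [0.4377 0.3079 0.04  ] 0.11155569974490477 ang 79.56702451500382 scene [294.8 234.9]
C 0.05 [0.4372 0.3057 0.05  ] 0.11065385185592395 ang 79.56702451500382 scene [290.2 235.8]
stopsA [[ 0.5261  0.1387  0.08  ]
 [ 0.499  -0.1427  0.08  ]
 [ 0.4088 -0.1337  0.08  ]
 [ 0.4309  0.1461  0.08  ]] [0.4662 0.0021 0.08  ]
tray [[ 0.5639 -0.2387  0.034 ]
 [ 0.583  -0.3887  0.034 ]
 [ 0.4347 -0.4106  0.034 ]
 [ 0.4153 -0.2603  0.034 ]] [ 0.4992 -0.3246  0.034 ]
bottle [ 0.6311 -0.2299  0.    ] beaker [0.7805 0.0078 0.    ] flask [0.6267 0.3298 0.    ]
```

move_arm(
  steps=[1, 2.5, 4.2, 0, 0, 0, -4, 1, 2.5, 4.2, 0, 0, 0, -4, 1, 2.5, 4.2, 0, 0, 0, -4, 1, 2.5, 4.2, 0, 0, 0, -4, 1, 2.5, 4.2, 0, 0, 0, -4, 1, 2.5, 4.2, 0, 0, 0, -4, 1, 2.5, 4.2, 0, 0, 0, -4, 1, 2.5, 4.2, 0, 0, 0, -4],
  newtons=60,
)

```text
t: 1.6
eef_pos: [0.4535, -0.2882, 0.2567]
tool_rot: [0.0, 0.996, -0.089, 0.0]
contact_force: [0.6, -0.8, -0.1]
gripper_width: 0.997
```

move_arm(
  steps=[1, 2.4, 4.0, 0, 0, 0, -4, 1, 2.4, 4.0, 0, 0, 0, -1.6, 1, 2.4, 4.0, 0, 0, 0, 0, 1, 2.4, 4.0, 0, 0, 0, 0, 1, 2.4, 4.0, 0, 0, 0, 0, 1, 2, 3, 0, 0, 0, 0, 1, 0, 0, 0, 0, 0, 0],
)

```text
t: 2.3
eef_pos: [0.5951, -0.053, 0.2564]
tool_rot: [-0.002, 0.991, -0.131, 0.001]
contact_force: [-0.9, -0.1, -0.3]
gripper_width: 0.997
```

```bash
cat >> h.py <<'E'
def snap(tag,nets=("rotor_1_center",)):
    from station import status,cams,models
    o=status.get_obs(); c=cams.read_camera("wrist")
    T=np.eye(4);T[:3,:3]=Rq(o["tool_rot"]).as_matrix();T[:3,3]=o["eef_pos"]
    Tw=T@c["T_tool_cam"]; np.savez(tag+".npz",mtx=c["mtx"],T=Tw,px=c["pixels"])
    cv2.imwrite("pics/"+tag+".png",c["pixels"][:,:,::-1])
    Rm=T[:3,:3]
    print("t",round(o["t"],2),"pos",np.round(o["eef_pos"],4),"ydir",round(np.degrees(np.arctan2(Rm[1,1],Rm[0,1])),2),"zdir",np.round(Rm[:,2],3),"q",np.round(o["q"],2),"w",round(o["gripper_width"],3),"F",np.round(o["contact_force"],2))
    for n in nets: print(n,[(np.round(d["position"],1).tolist(),round(d["score"],2)) for d in models.place_of("wrist",n)])
    return c["mtx"],Tw,c["T_tool_cam"]
E
python3 - <<'E'
from h import *
np.set_printoptions(precision=4,suppress=True)
K,T,Tc=snap("w1");print(K,Tc)
print(proj(K,T,[.6429,-.0536,.04]))
E
```

```text
t 2.3 pos [ 0.5951 -0.053   0.2564] ydir -105.11 zdir [ 0.002  0.003 -1.   ] q [ 0.1   0.36 -0.15  1.74  0.06  1.05 -1.9 ] w 0.997 F [-0.94 -0.07 -0.35]
rotor_1_center [([145.6, 70.1], 0.73)]
[[371.0665   0.     276.053 ]
 [  0.     371.0665 206.4339]
 [  0.       0.       1.    ]] [[ 0.0001 -0.961  -0.2764  0.0697]
 [ 1.      0.0002 -0.0002  0.0004]
 [ 0.0003 -0.2764  0.961  -0.1172]
 [ 0.      0.      0.      1.    ]]
[127.6 263.1]
```

View pics/w1.png

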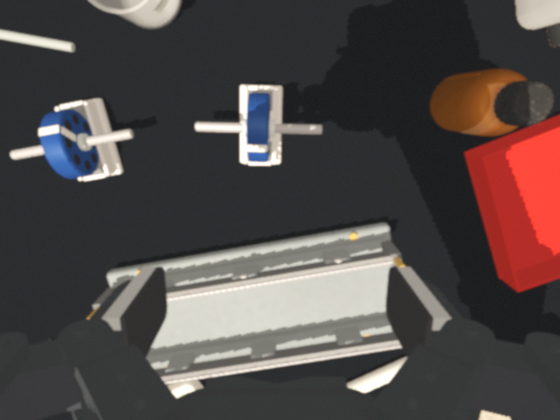

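Wrist view: the rotor at (258,125) has its white line low on the rim at (258,153), so it leans towards the robot. The rotor at (75,142) has its line leaning away. The bottle is at (480,103). I'll measure the first one closely.

Run:
```python
from h import *
np.set_printoptions(precision=4,suppress=True)
K,T,px=load("w1.npz")
Ks,Ts,_=load("scene0.npz");Kt,Tt,_=load("top0.npz")
a=px[75:175,185:335][:,:,::-1]; cv2.imwrite("pics/w1B.png",cv2.resize(a,None,fx=5,fy=5,interpolation=cv2.INTER_CUBIC))
for z in (.036,.04,.044,.048):
    p,q=plane(K,T,127.,195,z),plane(K,T,128.5,322,z);d=p-q;print(z,(p+q)/2,np.linalg.norm(d),np.degrees(np.arctan2(d[1],d[0])))
print(tri([ray(K,T,127.8,258.8),ray(Ks,Ts,214.9,287.5),ray(Kt,Tt,66.6+130,153+160)]))
```

```text
0.036 [ 0.6436 -0.0494  0.036 ] 0.11335211475983574 74.25367241735962
0.04 [ 0.6438 -0.0496  0.04  ] 0.112009156867948 74.25367241735961
0.044 [ 0.6441 -0.0499  0.044 ] 0.11066619897606024 74.25367241735967
0.048 [ 0.6443 -0.0502  0.048 ] 0.1093232410841725 74.25367241735967
(array([ 0.6438, -0.0516,  0.0407]), [np.float64(0.0016226965357865055), np.float64(0.0010690261927883123), np.float64(0.0024929408915297185)])
```

View pics/w1B.png

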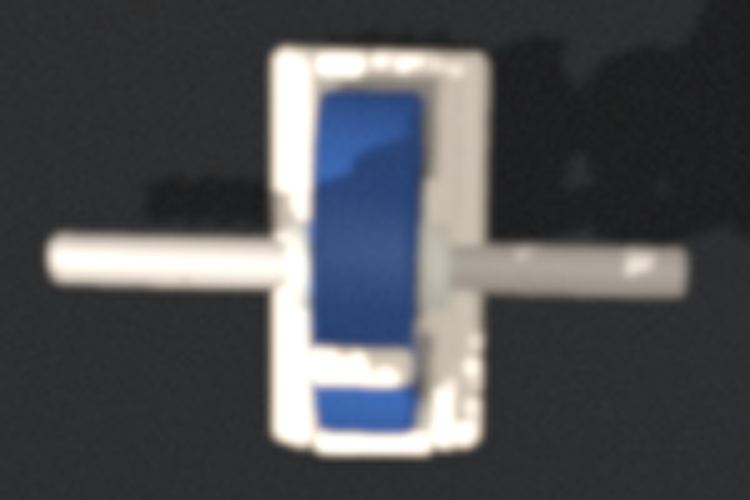

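```bash
cat >> h.py <<'E'
def pose(c,yd,lean,dist):
    """c centre, yd tool-y heading deg, lean: tilt of tool back axis l from up toward heading (yd+90) by lean rad"""
    yd=np.radians(yd); u=np.array([np.cos(yd),np.sin(yd),0]); n=np.array([-np.sin(yd),np.cos(yd),0]) 
    l=np.cos(lean)*np.array([0,0,1])+np.sin(lean)*n
    z=-l; x=np.cross(u,z); return np.array(c)+l*dist, R.from_matrix(np.c_[x,u,z])
def delta(P,Rt,P0=None,R0=None):
    if P0 is None:
        from station import status
        o=status.get_obs();P0=o["eef_pos"];R0=Rq(o["tool_rot"])
    d=(P-P0)*100; r=np.degrees((Rt*R0.inv()).as_rotvec())
    n=max(np.linalg.norm(d)/4.9,np.linalg.norm(r)/8.3); print("pos",np.round(P,4),"dcm",np.round(d,2),"rot",np.round(r,2),"n>=%.1f"%n); return P,Rt
E
python3 - <<'E'
from h import *
c=[.644,-.0505,.042]
# n for yd=-105.75 : heading -15.75 = away ; lean toward robot => negative
a=delta(*pose(c,-105.75,-.5,.1045)); b=delta(*pose(c,-105.75,-.5,.0345),*a)
# predict line rim location in w1 for lean check
K,T,_=load("w1.npz")
for s in (.4,.5,.6):
    p,_r=pose(c,-105.75,-s,.03); print(s,proj(K,T,p))
E
```

```text
pos [ 0.5958 -0.0369  0.1337] dcm [  0.29   2.22 -12.24] rot [ -7.71 -27.61  -0.24] n>=3.5
pos [ 0.6281 -0.046   0.0723] dcm [ 3.23 -0.91 -6.14] rot [0. 0. 0.] n>=1.4
0.4 [144.5 257.7]
0.5 [147.7 257.8]
0.6 [150.5 257.9]
```

move_arm(
  steps=[1, 0.07, 0.55, -3.06, -1.93, -6.9, -0.06, 1, 0.07, 0.55, -3.06, -1.93, -6.9, -0.06, 1, 0.07, 0.55, -3.06, -1.93, -6.9, -0.06, 1, 0.07, 0.55, -3.06, -1.93, -6.9, -0.06, 1, 0, 0, 0, 0, 0, 0],
)

```text
t: 2.9
eef_pos: [0.5946, -0.0492, 0.1484]
tool_rot: [0.042, 0.966, -0.139, 0.212]
contact_force: [-0.4, 0.9, -0.4]
gripper_width: 1.0
```

Run:
```python
from h import *
K,T,Tc=snap("w2")
c=[.644,-.0505,.042]
print(proj(K,T,c))
delta(*pose(c,-105.75,-.5,.0345))
```

```text
t 2.9 pos [ 0.5946 -0.0492  0.1484] ydir -106.62 zdir [ 0.399 -0.14  -0.906] q [-0.18  0.34  0.07  2.15  0.57  0.3  -2.49] w 1.0 F [-0.43  0.89 -0.42]
rotor_1_center []
[212.2 252.5]
pos [ 0.6281 -0.046   0.0723] dcm [ 2.96  0.32 -7.96] rot [ 0.05 -3.59  0.94] n>=1.7
```

View pics/w2.png

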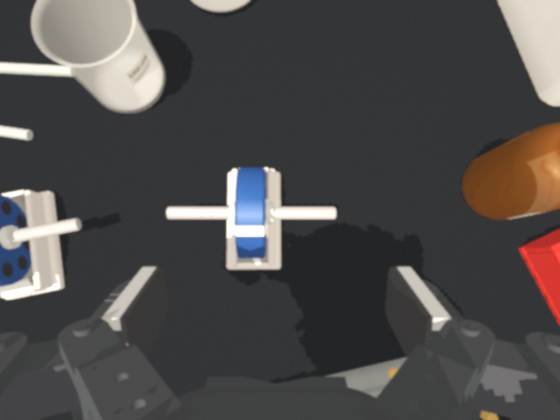

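Tilting 0.5 rad towards the robot runs joint 6 close to its limit. So for this rotor I'll grip at a 0.25 rad tilt and make up the other 0.25 rad at set-down. The model's prediction matches the picture, with the rotor centre at (251,212).

Run:
```python
from h import *
c=[.644,-.0505,.042]
a=delta(*pose(c,-105.75,-.25,.085)); delta(*pose(c,-105.75,-.25,.0345),*a)
```

```text
pos [ 0.6238 -0.0448  0.1244] dcm [ 2.53  0.45 -2.75] rot [ 4.05 10.17  0.8 ] n>=1.3
pos [ 0.6358 -0.0482  0.0754] dcm [ 1.2  -0.34 -4.89] rot [0. 0. 0.] n>=1.0
```

move_arm(
  steps=[1, 1.2, 0.2, -1, 2, 5.1, 0.4, 1, 1.3, 0.25, -1.8, 2, 5.1, 0.4, 1, 0, 0, 0, 0, 0, 0],
)

```text
t: 3.3
eef_pos: [0.6276, -0.0461, 0.1244]
tool_rot: [0.015, 0.982, -0.138, 0.124]
contact_force: [-1.2, -0.1, 0.9]
gripper_width: 1.003
```

Run:
```python
from h import *
K,T,Tc=snap("w3",())
c=[.644,-.0505,.042]
print(proj(K,T,c))
delta(*pose(c,-105.75,-.25,.0345))
```

```text
t 3.3 pos [ 0.6276 -0.0461  0.1244] ydir -105.97 zdir [ 0.24  -0.064 -0.969] q [ 0.06  0.47 -0.16  1.95  0.32  0.51 -2.18] w 1.003 F [-1.2  -0.12  0.85]
[232.6 275.6]
pos [ 0.6358 -0.0482  0.0754] dcm [ 0.98 -0.2  -4.9 ] rot [-0.14  0.16  0.23] n>=1.0
```

View pics/w3.png

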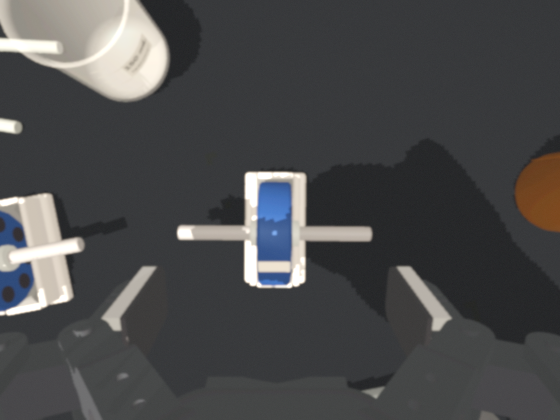

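Rotor 2 is centred at (275,232), as predicted. Descend and grip.

move_arm(
  steps=[1, 0.5, -0.1, -2.5, 0, 0, 0, 1, 0.5, -0.1, -2.4, 0, 0, 0, 0.2, 0, 0, 0, 0, 0, 0, -1, 0, 0, 0, 0, 0, 0, -1, 0, 0, 0, 0, 0, 0, -1, 0, 0, 0, 0, 0, 0, -1, 0, 0, 0, 0, 0, 0],
)

```text
t: 4.05
eef_pos: [0.6339, -0.0458, 0.0756]
tool_rot: [0.017, 0.983, -0.136, 0.125]
contact_force: [-2.6, 0.4, 6.8]
gripper_width: 0.197
```

Run:
```python
from h import *
K,T,Tc=snap("w4",())
print(proj(K,T,[.644,-.0505,.042]))
```

```text
t 4.05 pos [ 0.6339 -0.0458  0.0756] ydir -105.74 zdir [ 0.241 -0.067 -0.968] q [ 0.03  0.55 -0.12  1.96  0.36  0.42 -2.23] w 0.197 F [-2.61  0.45  6.78]
[257.1 279.3]
```

View pics/w4.png

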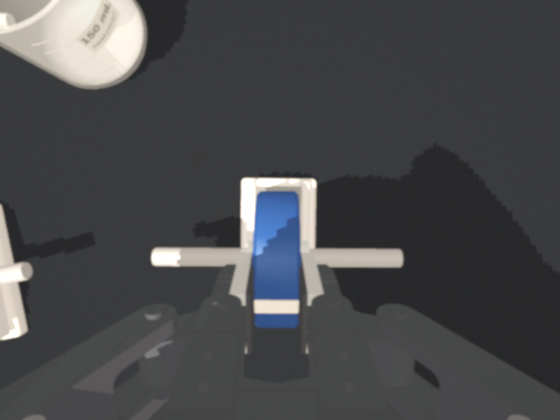

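```bash
cat >> h.py <<'E'
W0=np.array([.4662,.0021]); WY=-5.0
def ways(x,y,z):
    t=np.radians(WY); return np.array([W0[0]+x*np.cos(t)-y*np.sin(t),W0[1]+x*np.sin(t)+y*np.cos(t),z])
E
python3 - <<'E'
from h import *
from station import status
o=status.get_obs()
Rt=Rq(o["tool_rot"]);P=o["eef_pos"];print("c in tool",Rt.inv().apply(np.array([.644,-.0505,.042])-P))
c=ways(0,-.09,.07);print(c)
P1,R1=pose(c+[0,0,.08],-5,.25,.0345)
delta(P1,R1)
delta(P1,R1,P+[0,0,.12],Rt)
E
```

```text
c in tool [0.00230969 0.00193018 0.03529799]
[ 0.45835598 -0.08755752  0.07      ]
pos [ 0.4591 -0.0791  0.1834] dcm [-17.48  -3.34  10.78] rot [-18.66  26.94  98.37] n>=12.5
pos [ 0.4591 -0.0791  0.1834] dcm [-17.48  -3.34  -1.22] rot [-18.66  26.94  98.37] n>=12.5
```

move_arm(
  steps=[-1, 0, 0, 2, 0, 0, 0, -1, 0, 0, 4, 0, 0, 0, -1, 0, 0, 4, 0, 0, 0, -1, -1.25, -0.24, 0.1, -1.33, 1.92, 7.03, -1, -1.25, -0.24, 0.1, -1.33, 1.92, 7.03, -1, -1.25, -0.24, 0.1, -1.33, 1.92, 7.03, -1, -1.25, -0.24, 0.1, -1.33, 1.92, 7.03, -1, -1.25, -0.24, 0.1, -1.33, 1.92, 7.03],
)

```text
t: 4.9
eef_pos: [0.5698, -0.0581, 0.1793]
tool_rot: [0.046, 0.982, 0.178, 0.048]
contact_force: [-0.1, -1.1, -1.3]
gripper_width: 0.198
```

move_arm(
  steps=[-1, -1.25, -0.24, 0.1, -1.33, 1.92, 7.03, -1, -1.25, -0.24, 0.1, -1.33, 1.92, 7.03, -1, -1.25, -0.24, 0, -1.33, 1.92, 7.03, -1, -1.25, -0.24, 0, -1.33, 1.92, 7.03, -1, -1.25, -0.24, 0, -1.33, 1.92, 7.03, -1, -1.25, -0.24, 0, -1.33, 1.92, 7.03, -1, -1.25, -0.24, 0, -1.33, 1.92, 7.03, -1, -1.25, -0.24, 0, -1.33, 1.92, 7.03],
)

```text
t: 5.7
eef_pos: [0.4701, -0.0771, 0.1813]
tool_rot: [0.082, 0.772, 0.626, -0.078]
contact_force: [-0.4, -1.1, -2.3]
gripper_width: 0.198
```

move_arm(
  steps=[-1, -1.25, -0.24, 0, -1.33, 1.92, 7.03, -1, 0, 0, 0, 0, 0, 0],
)

```text
t: 5.9
eef_pos: [0.4567, -0.0793, 0.181]
tool_rot: [0.084, 0.731, 0.671, -0.093]
contact_force: [0.5, -0.2, -2.3]
gripper_width: 0.198
```

Run:
```python
from h import *
K,T,Tc=snap("w5",("ways",))
for x,y in [(-.045,-.136),(.045,-.136),(-.045,.136),(.045,.136)]: print(x,y,proj(K,T,ways(x,y,.066)))
delta(*pose(ways(0,-.09,.07),-5,.25,.0345))
```

```text
t 5.9 pos [ 0.4567 -0.0793  0.181 ] ydir -4.85 zdir [-0.022 -0.248 -0.969] q [ 0.35  0.29 -0.55  2.1   0.5   0.93 -0.6 ] w 0.198 F [ 0.49 -0.19 -2.29]
ways [([7.0, 276.0], 0.83)]
-0.045 -0.136 [239.6 215.5]
0.045 -0.136 [240.1 344.8]
-0.045 0.136 [-443.6  148.8]
0.045 0.136 [-442.9  425.5]
pos [ 0.4591 -0.0791  0.1034] dcm [ 0.05  0.03 -7.8 ] rot [0.01 0.11 0.13] n>=1.6
```

View pics/w5.png

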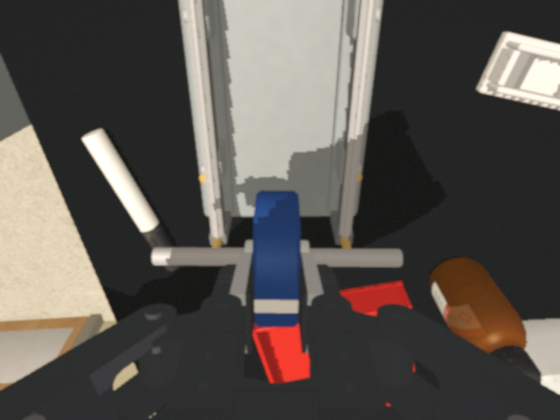

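Stand edges at (216,240) and (345,240) match the model. Lowering.

move_arm(
  steps=[-1, 0.02, 0, -3.5, 0, 0, 0, -1, 0, 0, -2.6, 0, 0, 0, -1, 0, 0, -1, 0, 0, 0, -1, 0, 0, 0, 0, 0, 0],
)

```text
t: 6.4
eef_pos: [0.4583, -0.0794, 0.1092]
tool_rot: [0.084, 0.732, 0.67, -0.093]
contact_force: [-0.7, 0.1, -1.6]
gripper_width: 0.195
```

Run:
```python
from h import *
K,T,Tc=snap("w6",())
delta(*pose(ways(0,-.09,.07),-5,.25,.0345))
```

```text
t 6.4 pos [ 0.4583 -0.0794  0.1092] ydir -5.04 zdir [-0.023 -0.247 -0.969] q [ 0.3   0.41 -0.5   2.15  0.63  0.8  -0.74] w 0.195 F [-0.72  0.06 -1.63]
pos [ 0.4591 -0.0791  0.1034] dcm [ 0.01  0.02 -0.68] rot [0.02 0.01 0.02] n>=0.1
```

View pics/w6.png

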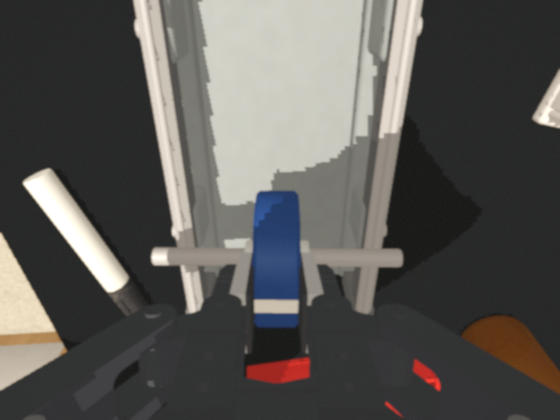

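move_arm(
  steps=[-1, 0, 0, -0.35, 0, 0, 0, -1, 0, 0, 0, 0, 0, 0],
)

```text
t: 6.65
eef_pos: [0.4592, -0.0794, 0.1074]
tool_rot: [0.085, 0.732, 0.67, -0.091]
contact_force: [-0.2, 0.1, -2.2]
gripper_width: 0.196
```

move_arm(
  steps=[-1, 0, 0, -0.15, 0, 0, 0, -1, 0, 0, 0, 0, 0, 0],
)

```text
t: 6.85
eef_pos: [0.4587, -0.0794, 0.1055]
tool_rot: [0.085, 0.731, 0.67, -0.092]
contact_force: [-0.3, 0.0, -0.9]
gripper_width: 0.197
```

move_arm(
  steps=[-1, 0, 0, -0.15, 0, 0, 0, -1, 0, 0, 0, 0, 0, 0],
)

```text
t: 7.05
eef_pos: [0.4589, -0.0795, 0.1045]
tool_rot: [0.085, 0.731, 0.67, -0.092]
contact_force: [-1.7, 0.7, 7.3]
gripper_width: 0.196
```

Contact is felt (7 N). Opening.

move_arm(
  steps=[-0.3, 0, 0, 0.05, 0, 0, 0, 0.2, 0, 0, 0, 0, 0, 0, 0.2, 0, 0, 0, 0, 0, 0, 0.2, 0, 0.6, 2.2, 0, 0, 0, 0.2, 0, 1, 4, 0, 0, 0],
)

```text
t: 7.55
eef_pos: [0.4566, -0.064, 0.1648]
tool_rot: [0.083, 0.731, 0.67, -0.094]
contact_force: [0.8, 0.6, -0.1]
gripper_width: 0.599
```

Run:
```python
from h import *
K,T,Tc=snap("w7",())
print(proj(K,T,ways(0,-.09,.07)),proj(K,T,ways(0,-.09,.1)))
```

```text
t 7.55 pos [ 0.4566 -0.064   0.1648] ydir -5.02 zdir [-0.027 -0.247 -0.969] q [ 0.32  0.32 -0.56  2.11  0.52  0.91 -0.66] w 0.599 F [ 0.75  0.55 -0.12]
[218.1 283.9] [247.8 284.6]
```

View pics/w7.png

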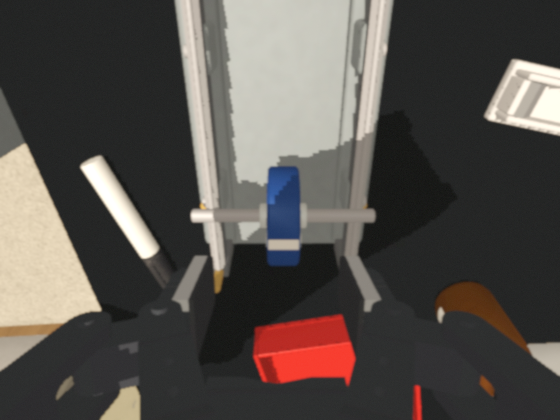

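Rotor 2 stands at (283,215) with its line up at row 244. Next, the rotor at top-left (A).

Run:
```python
from h import *
a=delta(*pose([.673,.1115,.042],-95.7,.5,.17))
```

```text
pos [0.7541 0.1034 0.1912] dcm [29.33 16.44  1.96] rot [ -9.95  12.51 -90.38] n>=11.1
```

move_arm(
  steps=[0.2, 0, 0.5, 3, 0, 0, 0, 1, 2.45, 1.37, 1.5, -0.83, 1.04, -7.53, 1, 2.45, 1.37, 0, -0.83, 1.04, -7.53, 1, 2.45, 1.37, 0, -0.83, 1.04, -7.53, 1, 2.45, 1.37, 0, -0.83, 1.04, -7.53, 1, 2.45, 1.37, 0, -0.83, 1.04, -7.53, 1, 2.45, 1.37, 0, -0.83, 1.04, -7.53, 1, 2.45, 1.37, 0, -0.83, 1.04, -7.53],
)

```text
t: 8.4
eef_pos: [0.631, 0.0383, 0.2106]
tool_rot: [0.029, 0.941, 0.273, -0.198]
contact_force: [0.9, 0.4, 0.8]
gripper_width: 0.997
```

move_arm(
  steps=[1, 2.45, 1.37, 0, -0.83, 1.04, -7.53, 1, 2.45, 1.37, 0, -0.83, 1.04, -7.53, 1, 2.45, 1.3, 0, -0.83, 1.04, -7.53, 1, 2.45, 1.2, -1, -0.83, 1.04, -7.53, 1, 2.4, 1, -1.5, -0.83, 1.04, -7.53, 1, 0, 0, 0, 0, 0, 0],
)

```text
t: 9.0
eef_pos: [0.7524, 0.0997, 0.18]
tool_rot: [-0.014, 0.967, -0.051, -0.25]
contact_force: [0.1, 0.0, 0.0]
gripper_width: 1.003
```

Run:
```python
from h import *
K,T,Tc=snap("w8")
print(proj(K,T,[.673,.1115,.042]))
```

```text
t 9.0 pos [0.7524 0.0997 0.18  ] ydir -96.07 zdir [-0.482  0.052 -0.874] q [-0.06  0.99 -0.25  0.89  0.04  1.76 -1.93] w 1.003 F [0.05 0.03 0.01]
rotor_1_center [([200.5, 264.6], 0.93)]
[198.3 271.5]
```

View pics/w8.png

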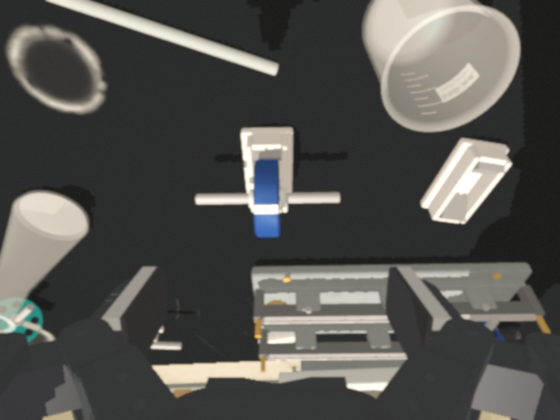

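Rotor A's centre is at (267,198), with its line seen nearly end-on at row 209, so it leans away as expected. The beaker at (445,70) is clear.

Run:
```python
from h import *
K,T,px=load("w8.npz")
a=px[120:245,190:345][:,:,::-1]; cv2.imwrite("pics/w8A.png",cv2.resize(a,None,fx=5,fy=4.7,interpolation=cv2.INTER_CUBIC))
p,q=plane(K,T,199,195.5,.042),plane(K,T,197.3,339.5,.042);d=p-q;c=(p+q)/2;print(c,np.linalg.norm(d),np.degrees(np.arctan2(d[1],d[0])))
for s in (.4,.5,.6): print(s,proj(K,T,pose(c,-95.7,s,.03)[0]))
a=delta(*pose(c,-95.7,.5,.0345))
```

```text
[0.67354618 0.11470865 0.042     ] 0.11100248902616701 84.95714921027218
0.4 [213.5 266.2]
0.5 [209.5 266.1]
0.6 [205.3 266.1]
pos [0.69   0.1131 0.0723] dcm [ -6.17   1.33 -11.21] rot [-0.21 -0.16  0.08] n>=2.6
```

View pics/w8A.png

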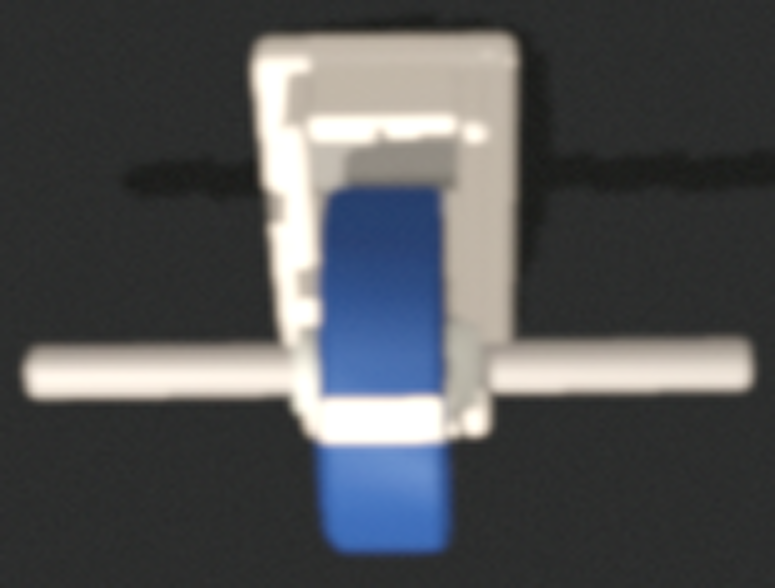

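move_arm(
  steps=[1, -1.6, 0.34, -2.9, 0, 0, 0.25, 1, -1.6, 0.33, -2.9, 0, 0, 0.25, 1, -1.6, 0.33, -2.9, 0, 0, 0.25, 1, -1.37, 0.33, -2.5, 0, 0, 0.1, 1, 0, 0, 0, 0, 0, 0],
)

```text
t: 9.6
eef_pos: [0.6866, 0.1134, 0.0726]
tool_rot: [-0.012, 0.967, -0.04, -0.25]
contact_force: [-0.1, 0.4, -0.1]
gripper_width: 0.999
```

Run:
```python
from h import *
K,T,Tc=snap("w9",())
c=[.6735,.1147,.042]
print(proj(K,T,c))
delta(*pose(c,-95.2,.5,.0345))
```

```text
t 9.6 pos [0.6866 0.1134 0.0726] ydir -94.81 zdir [-0.483  0.043 -0.874] q [-0.05  0.97 -0.28  1.19  0.06  1.48 -1.94] w 0.999 F [-0.14  0.45 -0.11]
[257.6 275.2]
pos [0.69   0.1132 0.0723] dcm [ 0.11 -0.01 -0.25] rot [-0.23 -0.15 -0.32] n>=0.1
```

View pics/w9.png

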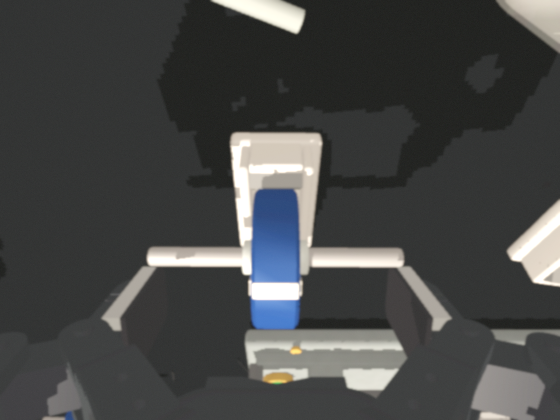

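Aligned, with the arbor at row 257. Closing and lifting.

move_arm(
  steps=[0.2, 0, 0, 0, 0, 0, 0, -1, 0, 0, 0, 0, 0, 0, -1, 0, 0, 0, 0, 0, 0, -1, 0, 0, 0, 0, 0, 0, -1, 0, 0, 0, 0, 0, 0, -1, 0, 0, 2, 0, 0, 0, -1, 0, 0, 4, 0, 0, 0, -1, 0, 0, 4.5, 0, 0, 0],
)

```text
t: 10.45
eef_pos: [0.6895, 0.113, 0.1799]
tool_rot: [-0.012, 0.968, -0.042, -0.249]
contact_force: [1.0, -0.5, -1.8]
gripper_width: 0.192
```

Run:
```python
from h import *
delta(*pose(ways(0,0,.15),-5,0,.0345))
K,T,px=load("w9.npz")
```

```text
pos [0.4662 0.0021 0.1845] dcm [-22.33 -11.09   0.46] rot [ 20.42 -24.64  87.88] n>=11.3
```

move_arm(
  steps=[-1, -1.86, -0.92, 0.1, 1.7, -2.05, 7.32, -1, -1.86, -0.92, 0.1, 1.7, -2.05, 7.32, -1, -1.86, -0.92, 0.1, 1.7, -2.05, 7.32, -1, -1.86, -0.92, 0.1, 1.7, -2.05, 7.32, -1, -1.86, -0.92, 0, 1.7, -2.05, 7.32, -1, -1.86, -0.92, 0, 1.7, -2.05, 7.32, -1, -1.86, -0.92, 0, 1.7, -2.05, 7.32, -1, -1.86, -0.92, 0, 1.7, -2.05, 7.32],
)

```text
t: 11.25
eef_pos: [0.5408, 0.0395, 0.1843]
tool_rot: [-0.005, 0.88, 0.467, -0.09]
contact_force: [0.3, -0.5, -1.8]
gripper_width: 0.195
```

move_arm(
  steps=[-1, -1.86, -0.92, 0, 1.7, -2.05, 7.32, -1, -1.86, -0.92, 0, 1.7, -2.05, 7.32, -1, -1.86, -0.92, 0, 1.7, -2.05, 7.32, -1, -1.86, -0.92, 0, 1.7, -2.05, 7.32, -1, 0, 0, 0, 0, 0, 0, -1, 0, 0, 0, 0, 0, 0],
)

```text
t: 11.85
eef_pos: [0.4671, 0.0021, 0.1842]
tool_rot: [-0.0, 0.738, 0.674, 0.0]
contact_force: [0.4, -1.1, -2.1]
gripper_width: 0.197
```

Run:
```python
from h import *
K,T,Tc=snap("w10",())
delta(*pose(ways(0,0,.07),-5,0,.0345))
from station import cams
c=cams.read_camera("scene"); cv2.imwrite("pics/s10.png",cv2.resize(c["pixels"][150:360,180:440,::-1],None,fx=2.85,fy=2.85,interpolation=cv2.INTER_CUBIC))
```

```text
t 11.85 pos [0.4671 0.0021 0.1842] ydir -5.19 zdir [-0.     0.001 -1.   ] q [ 0.47  0.31 -0.7   2.07  0.26  0.85 -0.48] w 0.197 F [ 0.36 -1.09 -2.14]
pos [0.4662 0.0021 0.1045] dcm [-0.17 -0.07 -7.97] rot [-0.09  0.03  0.14] n>=1.6
```

View pics/w10.png

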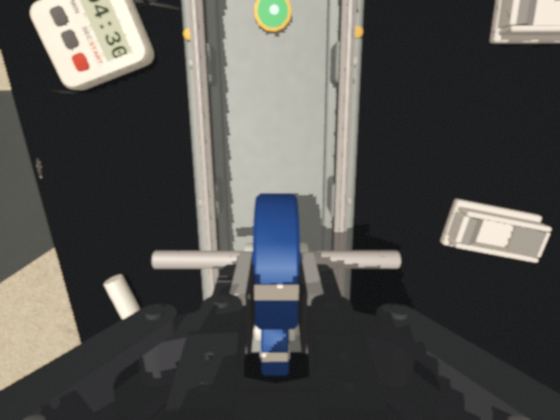

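View pics/s10.png

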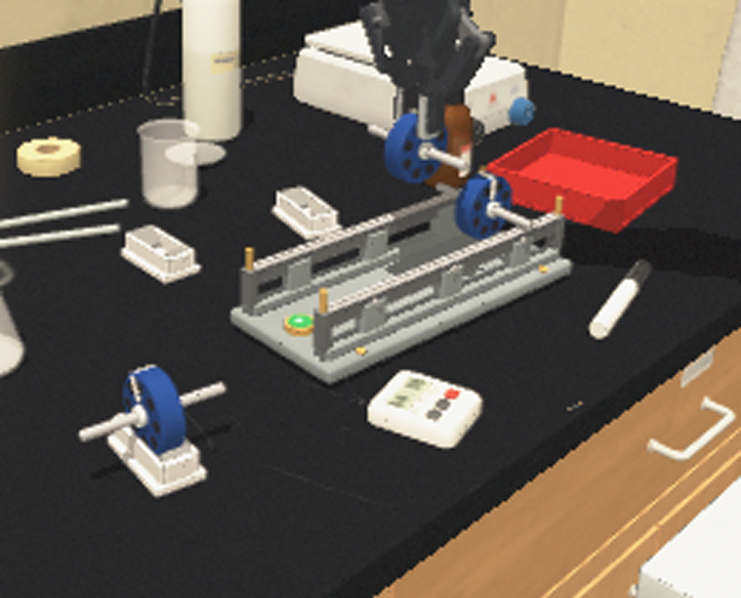

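In the scene view, rotor 2's line is still up, so it is balanced. Lowering A in the middle.

move_arm(
  steps=[-1, -0.1, 0, -3.5, 0, 0, 0, -1, 0, 0, -2.8, 0, 0, 0, -1, 0, 0, -1.2, 0, 0, 0, -1, 0, 0, 0, 0, 0, 0],
)

```text
t: 12.35
eef_pos: [0.4664, 0.0037, 0.1074]
tool_rot: [-0.002, 0.737, 0.676, -0.0]
contact_force: [-0.1, 0.7, -1.4]
gripper_width: 0.198
```

move_arm(
  steps=[-1, 0, 0, -0.25, 0, 0, 0, -1, 0, 0, 0, 0, 0, 0],
)

```text
t: 12.55
eef_pos: [0.4673, 0.0036, 0.1065]
tool_rot: [-0.001, 0.737, 0.676, 0.001]
contact_force: [-0.0, 0.9, 0.5]
gripper_width: 0.197
```

move_arm(
  steps=[-1, 0, 0, -0.15, 0, 0, 0, -1, 0, 0, 0, 0, 0, 0],
)

```text
t: 12.75
eef_pos: [0.4674, 0.0036, 0.1059]
tool_rot: [-0.0, 0.737, 0.676, 0.001]
contact_force: [-3.4, 2.2, 13.1]
gripper_width: 0.19
```

move_arm(
  steps=[-1, 0, 0, 0.07, 0, 0, 0, -0.3, 0, 0, 0, 0, 0, 0, 0.2, 0, 0, 0, 0, 0, 0, 0.2, 0, 0, 0, 0, 0, 0, 0.2, 0, 0, 3, 0, 0, 0, 0.2, 0, 0, 4.5, 0, 0, 0, 0.2, 0, 0, 0, 0, 0, 0],
)

```text
t: 13.45
eef_pos: [0.4693, 0.0034, 0.1844]
tool_rot: [0.002, 0.737, 0.675, 0.003]
contact_force: [1.0, 1.0, -1.2]
gripper_width: 0.599
```

Run:
```python
from h import *
K,T,Tc=snap("w11",())
print(proj(K,T,ways(0,0,.07)),proj(K,T,ways(0,0,.1)))
delta(*pose([.4375,.307,.042],-100.5,.5,.17))
```

```text
t 13.45 pos [0.4693 0.0034 0.1844] ydir -5.04 zdir [ 0.007  0.002 -1.   ] q [ 0.48  0.31 -0.71  2.07  0.27  0.84 -0.48] w 0.599 F [ 1.03  1.01 -1.23]
[214.1 271. ] [229.4 270.6]
pos [0.5176 0.2921 0.1912] dcm [ 4.97 28.93  0.9 ] rot [-19.34  25.89 -93.28] n>=11.9
```

View pics/w11.png

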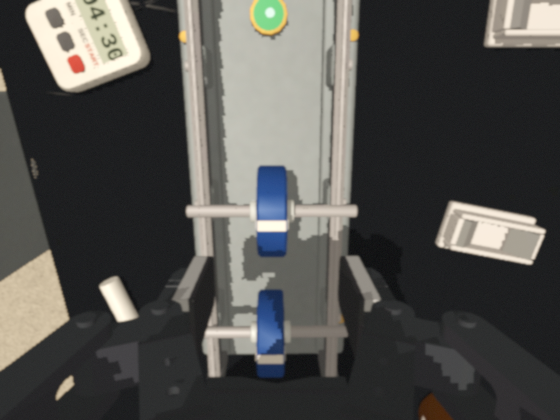

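Rotor A is at (272,210) with its line up at row 226. Now rotor C.

Run:
```python
from h import *
delta(*pose([.4375,.307,.042],79.5,-.5,.17))
```

```text
pos [0.5176 0.2921 0.1912] dcm [ 4.97 28.93  0.9 ] rot [24.73 19.1  82.73] n>=10.7
```

move_arm(
  steps=[1, 0.42, 2.41, 0.2, 2.06, 1.59, 6.9, 1, 0.42, 2.41, 0.2, 2.06, 1.59, 6.9, 1, 0.42, 2.41, 0.2, 2.06, 1.59, 6.9, 1, 0.42, 2.41, 0.2, 2.06, 1.59, 6.9, 1, 0.42, 2.41, 0, 2.06, 1.59, 6.9, 1, 0.42, 2.41, 0, 2.06, 1.59, 6.9, 1, 0.42, 2.41, 0, 2.06, 1.59, 6.9, 1, 0.42, 2.41, 0, 2.06, 1.59, 6.9],
)

```text
t: 14.3
eef_pos: [0.4995, 0.1957, 0.1864]
tool_rot: [-0.176, 0.329, 0.928, 0.014]
contact_force: [0.6, 0.6, -0.1]
gripper_width: 1.002
```

move_arm(
  steps=[1, 0.42, 2.41, 0, 2.06, 1.59, 6.9, 1, 0.42, 2.41, 0, 2.06, 1.59, 6.9, 1, 0.42, 2.41, 0, 2.06, 1.59, 6.9, 1, 0.42, 2.41, 0, 2.06, 1.59, 6.9, 1, 0, 0, 0, 0, 0, 0],
)

```text
t: 14.8
eef_pos: [0.5152, 0.2954, 0.1857]
tool_rot: [-0.249, 0.084, 0.965, 0.021]
contact_force: [-0.7, 0.2, 0.0]
gripper_width: 0.997
```

Run:
```python
from h import *
K,T,Tc=snap("w12")
print(proj(K,T,[.4375,.307,.042]))
```

```text
t 14.8 pos [0.5152 0.2954 0.1857] ydir 80.09 zdir [-0.476  0.082 -0.875] q [ 0.14  0.88 -1.05  1.49  0.32  1.45  0.49] w 0.997 F [-0.72  0.17  0.01]
rotor_1_center []
[194.5 274.2]
```

View pics/w12.png

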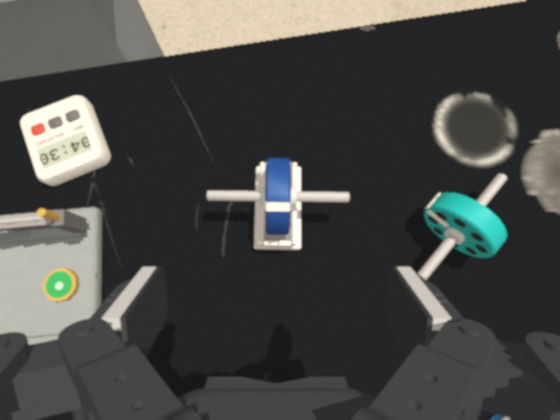

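The blue rotor C is at (278,196) with its line at row 207. The turquoise look-alike at (465,225) is avoided.

Run:
```python
from h import *
K,T,px=load("w12.npz")
a=px[140:265,195:360][:,:,::-1]; cv2.imwrite("pics/w12C.png",cv2.resize(a,None,fx=4.7,fy=4.7,interpolation=cv2.INTER_CUBIC))
p,q=plane(K,T,195.5,207.5,.042),plane(K,T,196.8,349.5,.042);d=p-q;c=(p+q)/2;print(c,np.linalg.norm(d),np.degrees(np.arctan2(d[1],d[0])))
for s in (.4,.5,.6): print(s,proj(K,T,pose(c,79.5,-s,.03)[0]))
a=delta(*pose(c,79.5,-.5,.0345))
```

```text
[0.43939891 0.31002046 0.042     ] 0.11067162980631783 -100.4662077843132
0.4 [202.4 278.5]
0.5 [206.6 278.5]
0.6 [210.6 278.4]
pos [0.4557 0.307  0.0723] dcm [ -6.02   1.48 -11.4 ] rot [ 0.29 -0.14 -0.24] n>=2.6
```

View pics/w12C.png

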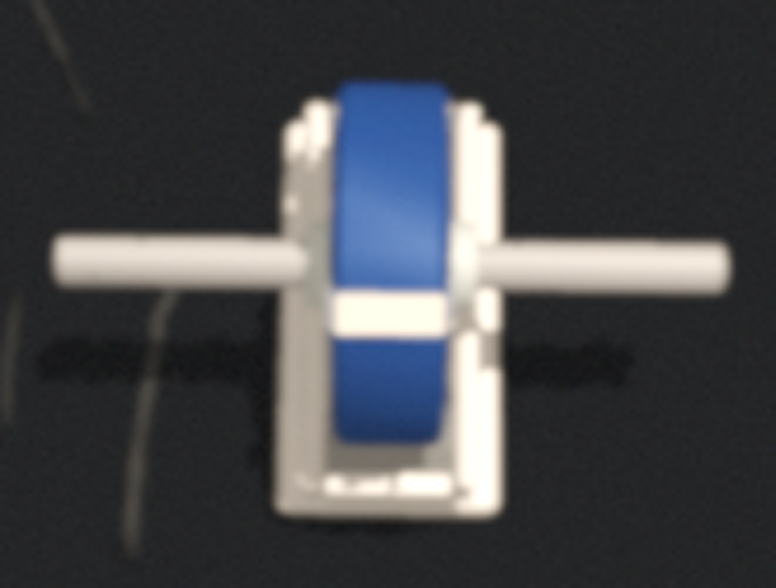

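move_arm(
  steps=[1, -1.55, 0.38, -2.95, 0, 0, -0.1, 1, -1.55, 0.37, -2.95, 0, 0, -0.1, 1, -1.55, 0.37, -2.95, 0, 0, 0, 1, -1.37, 0.36, -2.55, 0, 0, 0, 1, 0, 0, 0, 0, 0, 0],
)

```text
t: 15.4
eef_pos: [0.4532, 0.3039, 0.0709]
tool_rot: [-0.249, 0.089, 0.964, 0.018]
contact_force: [-0.3, -0.9, -0.3]
gripper_width: 0.996
```

Run:
```python
from h import *
K,T,Tc=snap("w13",())
c=[.4394,.31,.042]
print(proj(K,T,c))
delta(*pose(c,79.5,-.5,.0345))
```

```text
t 15.4 pos [0.4532 0.3039 0.0709] ydir 79.58 zdir [-0.476  0.079 -0.876] q [ 0.11  0.96 -0.99  1.69  0.39  1.2   0.42] w 0.996 F [-0.31 -0.88 -0.25]
[268.4 285.4]
pos [0.4557 0.307  0.0723] dcm [ 0.03  0.21 -0.06] rot [ 0.4  -0.15 -0.01] n>=0.1
```

View pics/w13.png

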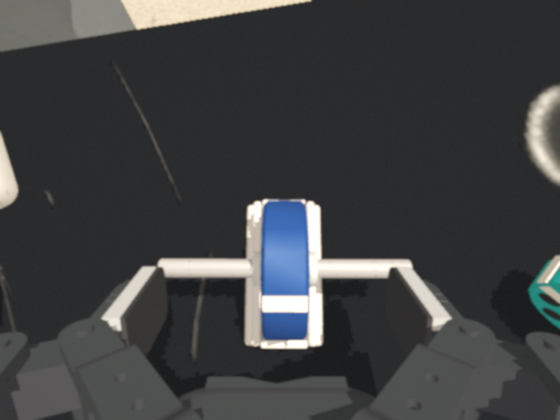

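move_arm(
  steps=[1, 0.4, 0.33, -0.2, 0, 0, 0, 1, 0, 0, 0, 0, 0, 0],
)

```text
t: 15.65
eef_pos: [0.4626, 0.3105, 0.0731]
tool_rot: [-0.245, 0.09, 0.965, 0.022]
contact_force: [-0.3, 0.0, -0.1]
gripper_width: 1.002
```

Run:
```python
from h import *
K,T,Tc=snap("w14",())
```

```text
t 15.65 pos [0.4626 0.3105 0.0731] ydir 79.4 zdir [-0.469  0.086 -0.879] q [ 0.11  0.96 -0.99  1.66  0.39  1.21  0.42] w 1.002 F [-0.3   0.05 -0.12]
```

View pics/w14.png

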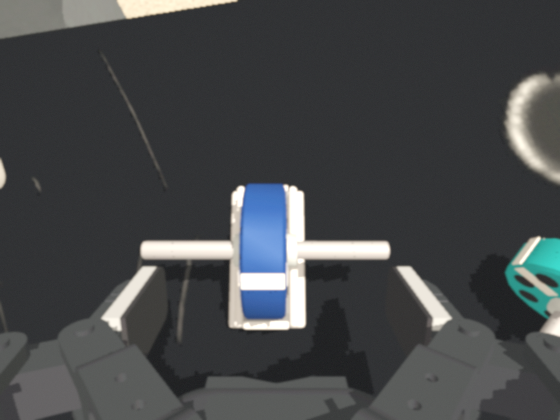

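move_arm(
  steps=[1, -0.4, -0.3, -0.15, 0, 0, 0, 1, 0, 0, 0, 0, 0, 0, 1, 0, 0, 0, 0, 0, 0],
)

```text
t: 16.0
eef_pos: [0.4563, 0.3069, 0.0705]
tool_rot: [-0.246, 0.089, 0.965, 0.021]
contact_force: [-0.2, 0.6, 0.1]
gripper_width: 1.003
```

Run:
```python
from h import *
K,T,Tc=snap("w15",())
```

```text
t 16.0 pos [0.4563 0.3069 0.0705] ydir 79.54 zdir [-0.472  0.084 -0.878] q [ 0.11  0.96 -0.99  1.68  0.39  1.2   0.42] w 1.003 F [-0.22  0.58  0.1 ]
```

View pics/w15.png

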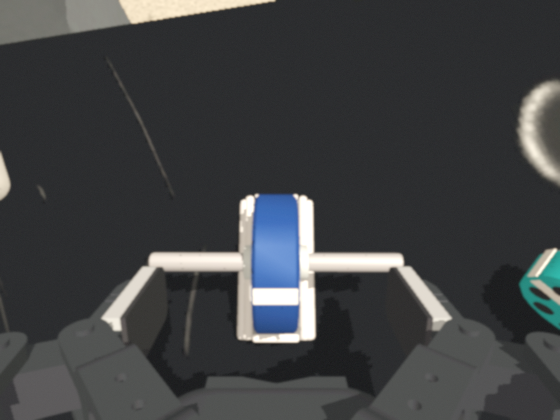

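Centred at (276,261), good. Close and lift.

move_arm(
  steps=[0.2, 0, 0, 0, 0, 0, 0, -1, 0, 0, 0, 0, 0, 0, -1, 0, 0, 0, 0, 0, 0, -1, 0, 0, 0, 0, 0, 0, -1, 0, 0, 0, 0, 0, 0, -1, 0, 0, 2, 0, 0, 0, -1, 0, 0, 4, 0, 0, 0, -1, 0, 0, 4.5, 0, 0, 0],
)

```text
t: 16.85
eef_pos: [0.4557, 0.3066, 0.1766]
tool_rot: [-0.247, 0.089, 0.965, 0.02]
contact_force: [0.4, 0.3, -1.9]
gripper_width: 0.197
```

Run:
```python
from h import *
delta(*pose(ways(0,.09,.15),-5,0,.0345))
```

```text
pos [0.474  0.0918 0.1845] dcm [  1.83 -21.48   0.79] rot [-24.83 -19.3  -82.57] n>=10.6
```

move_arm(
  steps=[-1, 0.15, -1.79, 0.2, -2.07, -1.61, -6.88, -1, 0.15, -1.79, 0.2, -2.07, -1.61, -6.88, -1, 0.15, -1.79, 0.2, -2.07, -1.61, -6.88, -1, 0.15, -1.79, 0.1, -2.07, -1.61, -6.88, -1, 0.15, -1.79, 0, -2.07, -1.61, -6.88, -1, 0.15, -1.79, 0, -2.07, -1.61, -6.88, -1, 0.15, -1.79, 0, -2.07, -1.61, -6.88, -1, 0.15, -1.79, 0, -2.07, -1.61, -6.88],
)

```text
t: 17.65
eef_pos: [0.4679, 0.1633, 0.1835]
tool_rot: [-0.088, 0.555, 0.827, 0.007]
contact_force: [0.1, -0.8, -1.3]
gripper_width: 0.194
```

move_arm(
  steps=[-1, 0.15, -1.79, 0, -2.07, -1.61, -6.88, -1, 0.15, -1.79, 0, -2.07, -1.61, -6.88, -1, 0.15, -1.79, 0, -2.07, -1.61, -6.88, -1, 0.15, -1.79, 0, -2.07, -1.61, -6.88, -1, 0, 0, 0, 0, 0, 0, -1, 0, 0, 0, 0, 0, 0, -1, 0, 0, 0, 0, 0, 0],
)

```text
t: 18.35
eef_pos: [0.4744, 0.0935, 0.1827]
tool_rot: [0.001, 0.736, 0.677, 0.0]
contact_force: [0.5, 0.2, -3.0]
gripper_width: 0.194
```

Run:
```python
from h import *
K,T,Tc=snap("w16",())
delta(*pose(ways(0,.09,.07),-5,0,.0345))
from station import cams
c=cams.read_camera("scene"); cv2.imwrite("pics/s16.png",cv2.resize(c["pixels"][150:360,180:440,::-1],None,fx=2.85,fy=2.85,interpolation=cv2.INTER_CUBIC))
```

```text
t 18.35 pos [0.4744 0.0935 0.1827] ydir -4.79 zdir [ 0.001 -0.001 -1.   ] q [ 0.27  0.34 -0.7   2.04  0.29  0.86 -0.67] w 0.194 F [ 0.48  0.16 -3.01]
pos [0.474  0.0918 0.1045] dcm [-0.04 -0.16 -7.81] rot [ 0.04  0.05 -0.18] n>=1.6
```

View pics/w16.png

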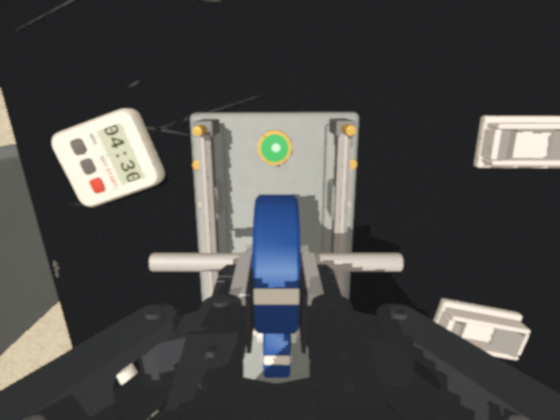

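View pics/s16.png

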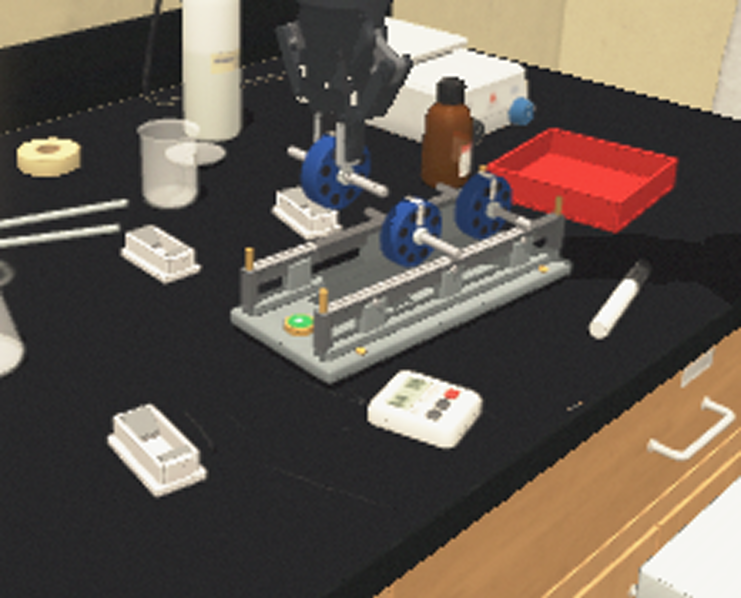

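Both placed rotors still have their lines up, at (420,215) and (495,190) in the crop, so C should be the odd one. Lowering C.

move_arm(
  steps=[-1, 0, -0.1, -3.5, 0, 0, 0, -1, 0, 0, -2.8, 0, 0, 0, -1, 0, 0, -1.1, 0, 0, 0, -1, 0, 0, 0, 0, 0, 0],
)

```text
t: 18.85
eef_pos: [0.4734, 0.0915, 0.1071]
tool_rot: [-0.0, 0.737, 0.676, -0.001]
contact_force: [0.1, -0.5, -2.1]
gripper_width: 0.194
```

move_arm(
  steps=[-1, 0, 0, -0.25, 0, 0, 0, -1, 0, 0, 0, 0, 0, 0],
)

```text
t: 19.05
eef_pos: [0.4751, 0.0917, 0.1068]
tool_rot: [0.002, 0.737, 0.676, 0.001]
contact_force: [0.3, 0.8, -2.3]
gripper_width: 0.195
```

move_arm(
  steps=[-1, 0, 0, -0.12, 0, 0, 0, -1, 0, 0, 0, 0, 0, 0],
)

```text
t: 19.25
eef_pos: [0.4747, 0.0913, 0.1053]
tool_rot: [0.002, 0.737, 0.676, 0.0]
contact_force: [-0.1, -0.3, -1.7]
gripper_width: 0.191
```

move_arm(
  steps=[-1, 0, 0, -0.15, 0, 0, 0, -1, 0, 0, 0, 0, 0, 0],
)

```text
t: 19.45
eef_pos: [0.4743, 0.0912, 0.1032]
tool_rot: [0.001, 0.737, 0.676, -0.0]
contact_force: [-0.6, 0.1, -2.6]
gripper_width: 0.194
```

move_arm(
  steps=[-1, 0, 0, -0.12, 0, 0, 0, -1, 0, 0, 0, 0, 0, 0],
)

```text
t: 19.65
eef_pos: [0.4745, 0.0914, 0.1026]
tool_rot: [0.002, 0.737, 0.676, -0.0]
contact_force: [-2.8, -1.6, 6.8]
gripper_width: 0.195
```

Contact. Release, back off and watch.

move_arm(
  steps=[-0.3, 0, 0, 0, 0, 0, 0, 0.2, 0, 0, 0, 0, 0, 0, 0.2, 0, 0, 0, 0, 0, 0, 0.2, 0, 0, 3, 0, 0, 0, 0.2, 0, 0, 4.5, 0, 0, 0, 0.2, 0, 0, 3, 0, 0, 0, 0.2, 0, 0, 0, 0, 0, 0],
)

```text
t: 20.35
eef_pos: [0.4768, 0.0923, 0.2109]
tool_rot: [0.003, 0.737, 0.676, 0.003]
contact_force: [0.2, 0.1, -0.3]
gripper_width: 0.599
```

Run:
```python
from h import *
K,T,Tc=snap("w17",())
print(proj(K,T,ways(0,.09,.07)))
from station import cams
c=cams.read_camera("scene"); cv2.imwrite("pics/s17.png",cv2.resize(c["pixels"][150:360,180:440,::-1],None,fx=2.85,fy=2.85,interpolation=cv2.INTER_CUBIC))
```

```text
t 20.35 pos [0.4768 0.0923 0.2109] ydir -4.98 zdir [ 0.009 -0.001 -1.   ] q [ 0.3   0.3  -0.73  2.01  0.25  0.91 -0.64] w 0.599 F [ 0.2   0.07 -0.33]
[201.7 271.1]
```

View pics/w17.png

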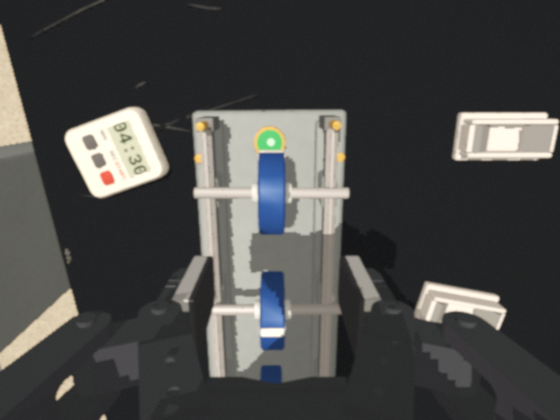

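View pics/s17.png

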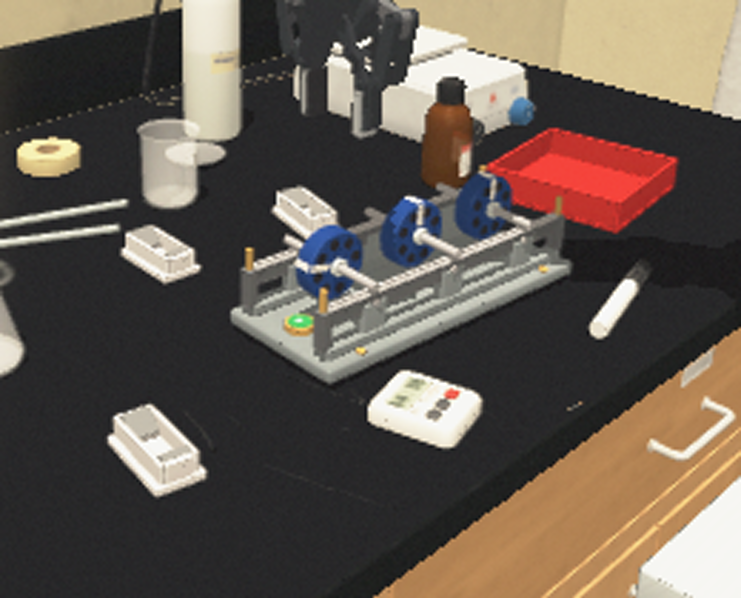

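C turned by itself; its line is now level, at (305,268) in the crop. The other two lines remain up. Let it settle.

move_arm(
  steps=[0.2, 0, 0, 0, 0, 0, 0, 0.2, 0, 0, 0, 0, 0, 0, 0.2, 0, 0, 0, 0, 0, 0, 0.2, 0, 0, 0, 0, 0, 0, 0.2, 0, 0, 0, 0, 0, 0, 0.2, 0, 0, 0, 0, 0, 0, 0.2, 0, 0, 0, 0, 0, 0, 0.2, 0, 0, 0, 0, 0, 0],
)

```text
t: 21.25
eef_pos: [0.4743, 0.0913, 0.207]
tool_rot: [0.001, 0.737, 0.676, -0.0]
contact_force: [0.2, 0.5, 0.2]
gripper_width: 0.597
```

move_arm(
  steps=[0.2, 0, 0, 0, 0, 0, 0, 0.2, 0, 0, 0, 0, 0, 0, 0.2, 0, 0, 0, 0, 0, 0, 0.2, 0, 0, 0, 0, 0, 0, 0.2, 0, 0, 0, 0, 0, 0, 0.2, 0, 0, 0, 0, 0, 0, 0.2, 0, 0, 0, 0, 0, 0, 0.2, 0, 0, 0, 0, 0, 0],
)

```text
t: 22.05
eef_pos: [0.4743, 0.0913, 0.207]
tool_rot: [0.001, 0.737, 0.676, -0.0]
contact_force: [-0.1, -0.4, 0.7]
gripper_width: 0.599
```

move_arm(
  steps=[0.2, 0, 0, 0, 0, 0, 0, 0.2, 0, 0, 0, 0, 0, 0, 0.2, 0, 0, 0, 0, 0, 0, 0.2, 0, 0, 0, 0, 0, 0, 0.2, 0, 0, 0, 0, 0, 0, 0.2, 0, 0, 0, 0, 0, 0, 0.2, 0, 0, 0, 0, 0, 0, 0.2, 0, 0, 0, 0, 0, 0],
)

```text
t: 22.85
eef_pos: [0.4743, 0.0913, 0.207]
tool_rot: [0.001, 0.737, 0.676, -0.0]
contact_force: [0.1, -0.0, -1.6]
gripper_width: 0.596
```

Run:
```python
from h import *
K,T,Tc=snap("w18",())
a=load("w17.npz")[2]
from station import cams
c=cams.read_camera("scene"); cv2.imwrite("pics/s18.png",cv2.resize(c["pixels"][200:270,260:390,::-1],None,fx=6,fy=6,interpolation=cv2.INTER_CUBIC))
```

```text
t 22.85 pos [0.4743 0.0913 0.207 ] ydir -4.97 zdir [ 0.001 -0.002 -1.   ] q [ 0.3   0.3  -0.72  2.02  0.25  0.91 -0.64] w 0.596 F [ 0.14 -0.05 -1.6 ]
```

View pics/w18.png

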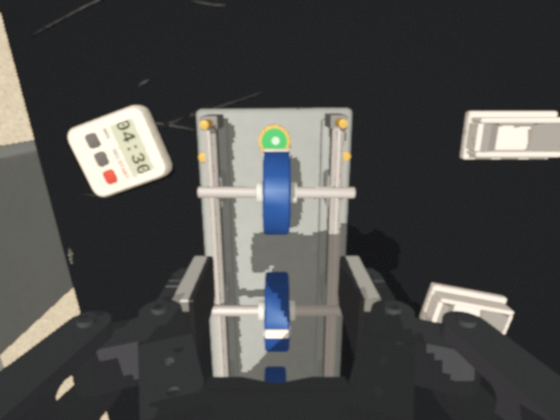

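View pics/s18.png

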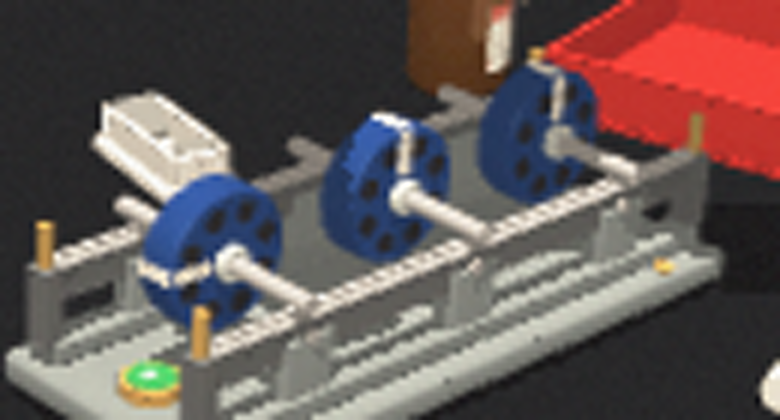

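Settled, with C's arbor at row 192. Compute the grasp.

Run:
```python
from h import *
K,T,px=load("w18.npz")
c=plane(K,T,192.3,277,.07);print(c,np.linalg.norm(plane(K,T,192.3,198,.07)-plane(K,T,192.3,355,.07)))
t=np.radians(-WY);d=c[:2]-W0;print("ways xy",d[0]*np.cos(t)-d[1]*np.sin(t),d[0]*np.sin(t)+d[1]*np.cos(t))
c2=plane(K,T,311,277,.07);d=c2[:2]-W0;print("A ways xy",d[0]*np.cos(t)-d[1]*np.sin(t),d[0]*np.sin(t)+d[1]*np.cos(t))
a=delta(*pose(c,-5,0,.0345))
# tray
P,Rt=pose([.499,-.3246,.16],8,0,.0345)
print(P)
```

```text
[0.47531418 0.09818097 0.07      ] 0.11063719624359002
ways xy 0.0007054859779576893 0.09650970949220881
A ways xy 0.000829658374980193 0.0017395667370826721
pos [0.4753 0.0982 0.1045] dcm [  0.1    0.69 -10.25] rot [ 0.12  0.07 -0.03] n>=2.1
[ 0.499  -0.3246  0.1945]
```

move_arm(
  steps=[0.2, 0.1, 0.7, -3.5, 0, 0, 0, 0.2, 0, 0, -3.7, 0, 0, 0, 0.2, 0, 0, -3.05, 0, 0, 0, 0.2, 0, 0, 0, 0, 0, 0, -1, 0, 0, 0, 0, 0, 0, -1, 0, 0, 0, 0, 0, 0, -1, 0, 0, 0, 0, 0, 0, -1, 0, 0, 0, 0, 0, 0],
)

```text
t: 23.75
eef_pos: [0.4765, 0.0986, 0.1061]
tool_rot: [0.002, 0.737, 0.676, 0.001]
contact_force: [-0.3, -0.6, 7.2]
gripper_width: 0.195
```

Run:
```python
from h import *
K,T,Tc=snap("w19",())
P0=np.array([.475,.098,.1045])
delta(*pose([.499,-.3246,.16],-5,0,.0345))
```

```text
t 23.75 pos [0.4765 0.0986 0.1061] ydir -4.99 zdir [ 0.004 -0.002 -1.   ] q [ 0.2   0.46 -0.64  2.09  0.42  0.71 -0.81] w 0.195 F [-0.33 -0.57  7.15]
pos [ 0.499  -0.3246  0.1945] dcm [  2.25 -42.33   8.84] rot [ 0.09  0.25 -0.01] n>=8.8
```

View pics/w19.png

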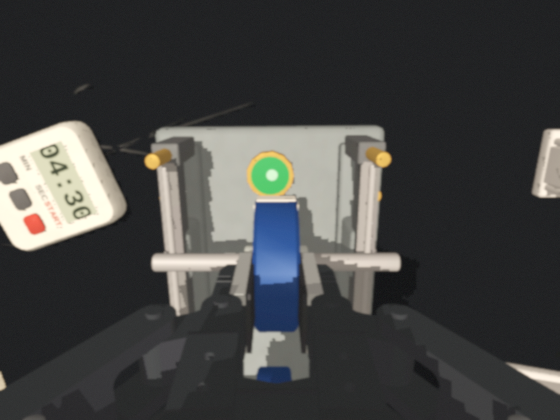

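move_arm(
  steps=[-1, 0, 0, 2, 0, 0, 0, -1, 0, 0, 4, 0, 0, 0, -1, 0, 0, 4.5, 0, 0, 0, -1, 0.2, -3, 0, 0, 0, 1.3, -1, 0.2, -4, 0, 0, 0, 1.3, -1, 0.2, -4.5, 0, 0, 0, 1.3, -1, 0.2, -4.5, 0, 0, 0, 1.3, -1, 0.2, -4.5, 0, 0, 0, 1.3],
)

```text
t: 24.6
eef_pos: [0.4849, -0.1086, 0.21]
tool_rot: [0.002, 0.697, 0.717, -0.0]
contact_force: [1.3, 0.6, -1.5]
gripper_width: 0.189
```

move_arm(
  steps=[-1, 0.2, -4.5, 0, 0, 0, 1.3, -1, 0.2, -4.5, 0, 0, 0, 1.3, -1, 0.2, -4.5, 0, 0, 0, 1.3, -1, 0.2, -4, 0, 0, 0, 1.3, -1, 0.2, -2.7, 0, 0, 0, 1.3, -1, 0.2, -1.5, 0, 0, 0, 0, -1, 0, 0, 0, 0, 0, 0],
)

```text
t: 25.3
eef_pos: [0.4969, -0.3257, 0.2094]
tool_rot: [0.001, 0.657, 0.754, -0.0]
contact_force: [-0.4, 0.8, -2.7]
gripper_width: 0.193
```

Run:
```python
from h import *
K,T,Tc=snap("w20",())
delta(*pose([.499,-.3246,.034],8,0,.0345))
```

```text
t 25.3 pos [ 0.4969 -0.3257  0.2094] ydir 7.8 zdir [ 0.002 -0.002 -1.   ] q [ 0.92  0.45 -0.58  1.77  0.29  1.    0.36] w 0.193 F [-0.41  0.81 -2.67]
pos [ 0.499  -0.3246  0.0685] dcm [  0.18  -0.13 -14.09] rot [0.05 0.09 0.04] n>=2.9
```

View pics/w20.png

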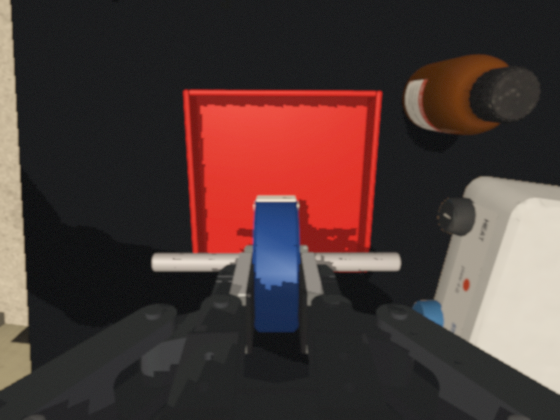

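move_arm(
  steps=[-1, 0.1, 0, -4, 0, 0, 0, -1, 0.1, 0, -4.5, 0, 0, 0, -1, 0, 0, -3.4, 0, 0, 0, -1, 0, 0, -1.5, 0, 0, 0, -1, 0, 0, 0, 0, 0, 0],
)

```text
t: 25.85
eef_pos: [0.4986, -0.3213, 0.074]
tool_rot: [-0.001, 0.655, 0.756, -0.0]
contact_force: [0.2, 0.5, -2.0]
gripper_width: 0.198
```

move_arm(
  steps=[-1, 0, 0, -0.4, 0, 0, 0, -1, 0, 0, 0, 0, 0, 0],
)

```text
t: 26.05
eef_pos: [0.5005, -0.3238, 0.0731]
tool_rot: [0.003, 0.656, 0.755, 0.0]
contact_force: [-0.0, 0.5, -2.6]
gripper_width: 0.193
```

move_arm(
  steps=[-1, 0, 0, -0.3, 0, 0, 0, -1, 0, 0, 0, 0, 0, 0],
)

```text
t: 26.25
eef_pos: [0.5007, -0.3243, 0.0706]
tool_rot: [0.003, 0.656, 0.755, 0.0]
contact_force: [-1.5, 1.1, 5.4]
gripper_width: 0.193
```

Floor contact. Release and rise.

move_arm(
  steps=[-0.5, 0, 0, 0, 0, 0, 0, 0, 0, 0, 0, 0, 0, 0, 0.2, 0, 0, 0, 0, 0, 0, 0.2, 0, 0, 3, 0, 0, 0, 0.2, 0, 0, 4.5, 0, 0, 0, 0.2, 0, 0, 4.5, 0, 0, 0, 0.2, 0, 0, 3, 0, 0, 0, 0.2, 0, 0, 0, 0, 0, 0],
)

```text
t: 27.05
eef_pos: [0.502, -0.3247, 0.2236]
tool_rot: [0.006, 0.656, 0.755, 0.001]
contact_force: [0.1, 0.0, 0.4]
gripper_width: 0.597
```

Run:
```python
from h import *
K,T,Tc=snap("w21",())
from station import cams
c=cams.read_camera("scene"); cv2.imwrite("pics/s21.png",cv2.resize(c["pixels"][160:290,250:450,::-1],None,fx=4,fy=4,interpolation=cv2.INTER_CUBIC))
```

```text
t 27.05 pos [ 0.502  -0.3247  0.2236] ydir 8.02 zdir [ 0.009 -0.006 -1.   ] q [ 0.92  0.44 -0.59  1.76  0.29  1.02  0.36] w 0.597 F [0.09 0.03 0.39]
```

View pics/w21.png

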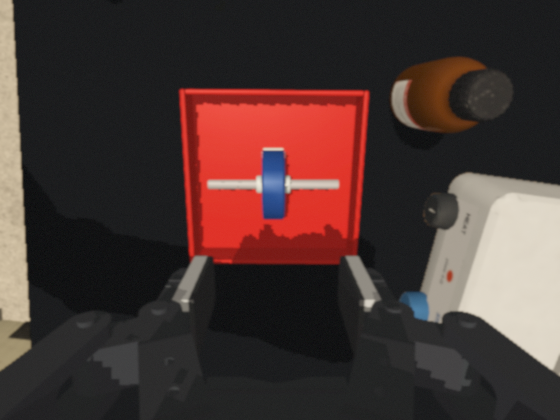

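View pics/s21.png

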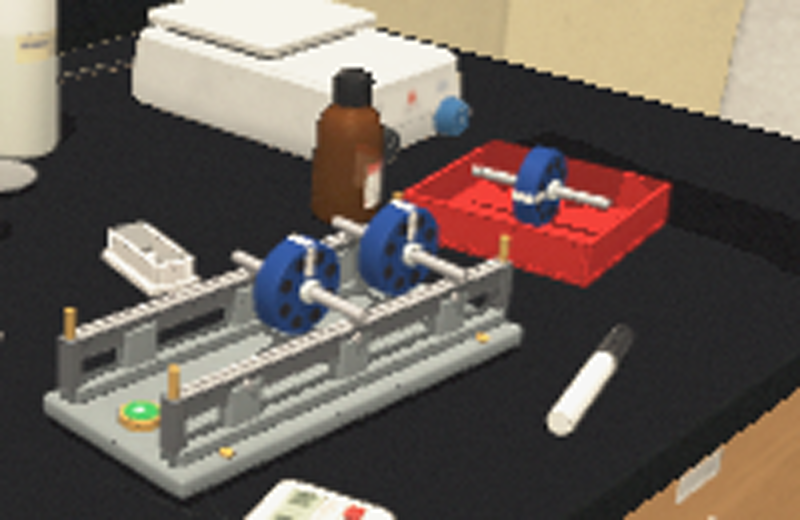

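The rotor stands in the middle of the tray (wrist view (273,184)), and both others have their lines up. I'll wait and check that everything is at rest.

move_arm(
  steps=[0.2, 0, 0, 3, 0, 0, 0, 0.2, 0, 0, 0, 0, 0, 0, 0.2, 0, 0, 0, 0, 0, 0, 0.2, 0, 0, 0, 0, 0, 0, 0.2, 0, 0, 0, 0, 0, 0, 0.2, 0, 0, 0, 0, 0, 0, 0.2, 0, 0, 0, 0, 0, 0, 0.2, 0, 0, 0, 0, 0, 0],
)

```text
t: 27.95
eef_pos: [0.4993, -0.3237, 0.2483]
tool_rot: [0.001, 0.656, 0.755, -0.0]
contact_force: [-0.1, -0.1, -0.1]
gripper_width: 0.6
```

move_arm(
  steps=[0.2, 0, 0, 0, 0, 0, 0, 0.2, 0, 0, 0, 0, 0, 0, 0.2, 0, 0, 0, 0, 0, 0, 0.2, 0, 0, 0, 0, 0, 0, 0.2, 0, 0, 0, 0, 0, 0, 0.2, 0, 0, 0, 0, 0, 0, 0.2, 0, 0, 0, 0, 0, 0, 0.2, 0, 0, 0, 0, 0, 0],
)

```text
t: 28.75
eef_pos: [0.4993, -0.3237, 0.2485]
tool_rot: [0.001, 0.656, 0.755, -0.0]
contact_force: [0.3, 0.2, -0.4]
gripper_width: 0.599
```

Run:
```python
from h import *
from station import cams
snap("w22",())
c=cams.read_camera("scene"); a=c["pixels"]
for i in range(10): b=cams.read_camera("scene")["pixels"]
print("max diff tray/ways",np.abs(a.astype(int)-b)[160:290,250:450].max(), (np.abs(a.astype(int)-b)[160:290,250:450].max(2)>25).sum())
cv2.imwrite("pics/s22.png",cv2.resize(b[160:290,250:450,::-1],None,fx=4,fy=4,interpolation=cv2.INTER_CUBIC))
```

```text
t 28.75 pos [ 0.4993 -0.3237  0.2485] ydir 8.03 zdir [ 0.002 -0.002 -1.   ] q [ 0.93  0.42 -0.6   1.73  0.26  1.07  0.38] w 0.599 F [ 0.28  0.15 -0.43]
max diff tray/ways 12 0
```

View pics/s22.png

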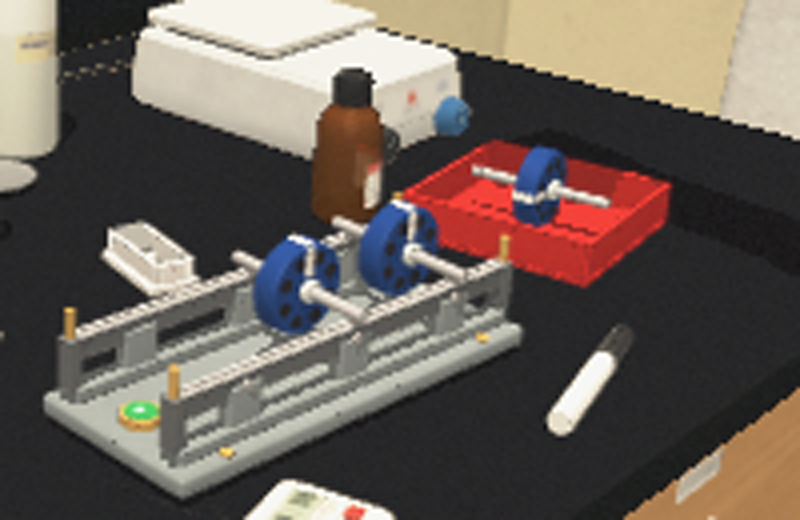

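View pics/w22.png

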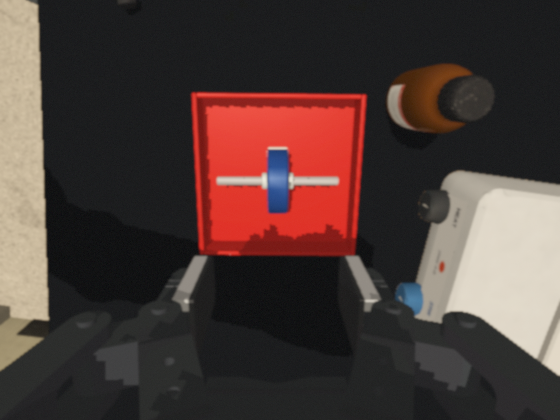

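Nothing is moving in the pictures: the two lines are up and the third rotor is in the tray. Handing in.

Run:
```python
from station import order
print(order.hand_in())
```

```text
the job is handed in; nothing more can be done
None
```

I set all three blue rotors on the knife edges with their index lines up and handed the job in at about 29 s of the 64 s allowed. The one from the near-left cradle turned by itself until its line was level, and it is now in the red reject tray. The other two stayed line-up for several seconds each and are still resting on the edges.

**Last checks:**
- **At rest:** Two scene pictures half a second apart showed no change around the stand and tray.
- **Balanced rotors:** They stand about 90 mm apart, at roughly y = -90 and 0 mm on the stand. The middle one measured 1.7 mm off its mark; the other was set to its mark and checked by eye.
- **Rejected rotor:** It stands near the middle of the tray, with the gripper open and well above it.
- **Bystanders:** The bottle stands upright and looked unmoved in the last pictures. I last saw the beaker and flask earlier in the run and did not measure them again, but the arm never came close to either.

**What did not go as planned:** The first rotor could not be gripped at the full 0.5 rad tilt because a wrist joint was near its limit. I split the turn between grip and set-down instead. The last rotor's grasp also needed two small corrections because the measured tool position lagged by a few millimetres.

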